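# Pack the sanding kit: unhook the floats, lay the formers in the cradle

## Robot

A 6-joint arm with a two-finger parallel gripper is mounted at the origin on the work surface. World frame = base frame: x ahead of the robot, y to its left, z up, the work surface at z = 0. Lengths are in m, angles in rad, forces in N, time in s.
With the tool pointing down it reaches from about 0.35 to 0.8 m from the base axis. Payload 7.3 kg.
Tool frame: the origin (TCP) lies at the very end of the fingers, on their centre line; the grasp point (between the pads) lies 19 mm behind it; y points along the fingers, z is the direction in which the jaws open and shut, and the axes are right-handed (so a half turn about y gives the same grasp; the last joint's range is limited). The gripper opens to 85 mm and grips with 20 to 120 N. Pads are 22 mm wide; open, the fingers measure 114 mm over their backs; the gripper's body (76 mm by 85 mm) begins 54 mm behind the grasp point. The pads swing forward as they close: fully open they stand 13 mm farther back than shut.
Start: joints at [-1.49, 0.342, 1.524, -0, 1.275, -0.146], TCP at [0.118, -0.512, 0.231] pointing down, gripper open.
Joint ranges: [-2.53, 2.53], [-0.77, 2.02], [0.04, 2.7], [-1, 4.14], [0.28, 2.66], [-3.11, 3.11]. Speed limits (rad/s): [2.57, 2.57, 3.14, 3.14, 3.14, 3.14].

## Interface

Orientations are given as [roll, pitch, yaw] about the fixed x, y, z axes, in that order (R = Rz(yaw) Ry(pitch) Rx(roll)).
In Python, from plant import r, vision, ticket gives the robot as it stands.
- The arm moves only by the tool servo_tool, never from a script. Its argument "rows" is a list of rows, each a list of 3 entries, a list of its own where there are three numbers: the shift along the tool's x, y, z in mm, then the turn, a rotation vector about the tool's x, y, z in degrees, then the opening in per cent of the stroke, from 0 (shut) to 100 (fully open). In form: [[[x, y, z], [ax, ay, az], claw], ...]. A call has 1 to 5 rows; each row shifts and turns the commanded pose from where the row before left it, along the tool's axes as they then stand; what a row does not reach is not made up. A row lasts 1/12 s, in which the tool goes at most 41.7 mm and 7.16 degrees, less where a joint would pass 70% of its speed; a pose out of reach is approached as far as the arm can. A call is refused whole if a number of a shift passes 41.7 or a number of a turn 7.16, either way. A call with a gripper value outside its range is refused whole. The fingers move at their own pace and stop on an object; "newtons" is the grip in N (left out, the last holds). Time passes only in rows, so rows that do not move let the fingers close. It gives the time, the measured TCP pose, the force and the opening at its end, in the units of the state.
- r.read_state(): the state, without advancing time (a new reading comes with each control period).
- vision.capture(name): name is "scene" or "top"; returns the picture (480x640x3 uint8, red, green, blue); there is no depth.
- vision.calibration(name): a dict with "mtx" (3x3 intrinsics, pixels), "k1" (the pictures are not rectified: a ray, as slopes to the right and down, at radius r is drawn at 1 + k1 r^2 times it, then the intrinsics apply), "eye" and "orientation" of the camera in the world. Camera axes: x right, y up, looking along -z (the intrinsics and any distortion apply to the point x, -y, -z); pixel columns grow to the right and rows downward; lengths in m; the calibration is good to about 2 mm. A picture is of the moment at which its call begins. calibration takes no time and is no camera call.
- ticket.finish_job(): hands the job in, once; it reports no verdict.
The state is a dict: "time_s": time; "q": joint angles; "qvel": joint speeds; "tau": joint torques, N m; "tool_pos": TCP position; "tcp_rot": TCP orientation; "ft_force": force on the tool from outside, world axes, zero at the start; "torque": the same for the moment, N m; "width": finger opening in m.
Only numpy, scipy, OpenCV 4.12 (cv2) and the standard library are available. Lean on these libraries where they do the work, as an engineer would, in place of code of your own. Each camera call takes 0.05 s, during which the arm holds its last target. There are 200 camera calls.

## Task

Pack up the sanding kit: lay both standing round formers on their sides in the cradle, one in each trough and centred along it. Take every sanding float out of the rack - its toe is caught under the keeper strip, so raise the lip end and tilt it back until it clears the retaining lip, then draw it out - and set each one flat, abrasive side down, in its own lane of the kit tray. Leave the tape, the mug and the offcut alone.

Things in the scene. Friction and masses are not known exactly. Their poses are not given: they have to be found in the camera images.
- rack: Low plywood float rack fixed to the bench, 142 x 272 mm; origin at the centre of its underside. Four lanes along its x, centred at y = -99, -33, +33, +99 mm, each 60 mm wide and 125 mm long, floor 8 mm above the bench, 6 mm wide dividers 16 mm high above that floor. Keeper strip at the -x end, lip at the +x end: a float comes out neither straight up nor straight forward.
- keeper (a point): Middle of the front edge of the rack's aluminium keeper strip, at its underside, at x = -44 mm of the rack and 18 mm above the lane floor. The strip is 8 mm thick and covers the lanes from here back to the rear wall at x = -62 mm; a float's toe lies under it. Axes as the rack's.
- lip (a point): Middle of the top of the rack's aluminium retaining lip, 16 mm above the lane floor; lip from x = +63 to +70 mm of the rack. With its lip end raised some 10 to 20 degrees about its toe a float clears it and can be drawn out towards the rack's +x. Axes as the rack's.
- tray: Open white-painted kit tray fixed to the bench, 146 x 272 mm; origin at the centre of its underside; walls 6 mm thick, 24 mm high; floor 6 mm above the bench. Three 5 mm wide dividers, 10 mm above the floor, make four lanes along its x centred at y = -99, -33, +33, +99 mm, 61 mm wide or more, 134 mm long: one float each, either way round.
- cradle: Wooden cradle fixed to the bench, base 165 x 104 x 10 mm; origin at the centre of its underside. Two troughs along its y, at x = -42 and +42 mm, each of two 90-degree V supports 12 mm thick at y = -42 and +42 mm (tops 38 mm above the bench), with free room for fingers between them. A former lies in a trough along the cradle's y.
- trough1 (a point): Middle of the cradle's trough at x = -42 mm, 46 mm above the bench: where the centre of a former seated in it lies. Axes as the cradle's.
- trough2 (a point): Middle of the cradle's trough at x = +42 mm, 46 mm above the bench: where the centre of a former seated in it lies. Axes as the cradle's.
- float1_grip (a point): Hand sanding float: grey plate 120 (x) x 56 (y) x 10 mm, abrasive underneath, with an upright pale wood grip 22 (x) x 38 (y) x 50 mm on top; 0.11 to 0.22 kg; may be absent. Point: middle of the grip, 35 mm above the underside and 14 mm to +x of the plate's centre (plate from -74 to +46 mm of it). z points up out of the plate; the toe is the -x end. In the rack its x points to the lip.
- float2_grip (a point): Hand sanding float: grey plate 120 (x) x 56 (y) x 10 mm, abrasive underneath, with an upright pale wood grip 22 (x) x 38 (y) x 50 mm on top; 0.11 to 0.22 kg; may be absent. Point: middle of the grip, 35 mm above the underside and 14 mm to +x of the plate's centre (plate from -74 to +46 mm of it). z points up out of the plate; the toe is the -x end. In the rack its x points to the lip.
- float3_grip (a point): Hand sanding float: grey plate 120 (x) x 56 (y) x 10 mm, abrasive underneath, with an upright pale wood grip 22 (x) x 38 (y) x 50 mm on top; 0.11 to 0.22 kg; may be absent. Point: middle of the grip, 35 mm above the underside and 14 mm to +x of the plate's centre (plate from -74 to +46 mm of it). z points up out of the plate; the toe is the -x end. In the rack its x points to the lip.
- float4_grip (a point): Hand sanding float: grey plate 120 (x) x 56 (y) x 10 mm, abrasive underneath, with an upright pale wood grip 22 (x) x 38 (y) x 50 mm on top; 0.11 to 0.22 kg; may be absent. Point: middle of the grip, 35 mm above the underside and 14 mm to +x of the plate's centre (plate from -74 to +46 mm of it). z points up out of the plate; the toe is the -x end. In the rack its x points to the lip.
- former1_mid (a point): Round sanding former: cylinder 50 mm in diameter and 110 mm long, brown card ends and red-brown abrasive sleeve, 0.1 to 0.2 kg, standing upright on the bench at the start. This point is its centre, half-way along; z is its long axis. It rolls if laid on the bare bench.
- former2_mid (a point): Round sanding former: cylinder 50 mm in diameter and 110 mm long, brown card ends and red-brown abrasive sleeve, 0.1 to 0.2 kg, standing upright on the bench at the start. This point is its centre, half-way along; z is its long axis. It rolls if laid on the bare bench.
- tape: green roll of masking tape lying flat, 100 mm across, 48 mm high; origin at the centre of its underside; not part of the job
- mug: white mug, 80 mm across, 90 mm high, handle on its +y side; origin at the centre of its underside; not part of the job
- offcut: loose wood offcut 50 x 120 x 30 mm; origin at the centre of its underside; not part of the job
Mind the look-alikes: they are no part of the job. There is more than one size of the cradle; the one meant has the size given above.

How it is judged:
By the outcome, as a careful person would: the job done as asked, in the order asked, and still so for the second after the job is handed in, with the robot touching nothing.
Of float1, float2, float3, float4 only 3 to 4 are there at a start; the rules pass over those that are not, and their reading is None.
At some moment in a run one of former1, former2 may be knocked a few centimetres aside while the robot is not near it.
It also fails if it takes over 208 s, if anything falls off the work surface, if the arm or the gripper's body presses on something with over 40 N, if the wrist force passes 120 N, or if a joint passes its speed limit or range.

## Working session

There is one attempt and no reset: what is moved stays moved. The work goes in short steps, Python scripts to look and compute and a tool call to move; the robot and the scene stay as the last step left them, time stands still between calls to the robot, and variables do not carry over. Pictures are saved under pics/ and viewed, on a budget of 14 in all, crops included, one or two more only if the job needs it, and the job is handed in when it is done.

Besides the shell and the picture viewer there is one more tool, called after "Call:" by a JSON object that holds its "fn" and its "kwargs", one argument or row to a line. servo_tool: Moves the arm, as the interface text tells. Its arguments: {"type":"object","properties":{"rows":{"type":"array"},"newtons":{"type":"number"}},"required":["rows"]}

```bash
ls; mkdir -p pics; cat > h.py <<'E'
import numpy as np, cv2
from plant import r, vision, ticket
from scipy.spatial.transform import Rotation as Ro
def cal(n):
    c=vision.calibration(n); o=np.array(c["orientation"],float)
    R=o if o.shape==(3,3) else (Ro.from_euler('xyz',o).as_matrix() if o.size==3 else None)
    return np.array(c["mtx"]),float(c["k1"]),np.array(c["eye"]),R
def ray(n,uv):
    K,k1,e,R=cal(n)
    d=cv2.undistortPoints(np.array([[uv]],float),K,np.array([k1,0,0,0.]))[0,0]
    return e,R@np.array([d[0],-d[1],-1])
def at(n,uv,z):
    e,d=ray(n,uv); return e+d*(z-e[2])/d[2]
def proj(n,p):
    K,k1,e,R=cal(n); c=R.T@(np.array(p)-e); x=np.array([c[0],-c[1]])/-c[2]
    x=x*(1+k1*(x@x)); return K[:2,:2]@x+K[:2,2]
def snap(n,f):
    im=vision.capture(n); cv2.imwrite(f,cv2.cvtColor(im,cv2.COLOR_RGB2BGR)); return im
E
python3 - <<'E'
from h import *
print(r.read_state())
for n in("scene","top"): print(vision.calibration(n)); snap(n,f"pics/{n}0.png")
E
```

```text
pics
{'time_s': 0.0, 'q': array([-1.49000268e+00,  3.42749386e-01,  1.52502399e+00,  9.33418864e-07,
        1.27540817e+00, -1.45987949e-01]), 'qvel': array([-7.10667806e-04,  4.24838012e-04,  1.83765303e-03, -1.62810525e-03,
        7.08431903e-05, -7.64589070e-04]), 'tau': array([-2.39191359e-03, -4.33678758e+01, -2.46023422e+01, -3.40193974e-04,
        7.85058131e-03,  1.97431183e-05]), 'tool_pos': array([ 0.11803738, -0.51114139,  0.23060969]), 'tcp_rot': array([-1.57236818e+00,  2.32018412e-04, -2.91481152e+00]), 'ft_force': array([-0.27423975, -0.92996609, -0.493528  ]), 'torque': array([-0.00946759, -0.02770284, -0.05530032]), 'width': 0.08534197052850372}
{'mtx': array([[580.57273901,   0.        , 310.07334755],
       [  0.        , 580.57273901, 242.23154691],
       [  0.        ,   0.        ,   1.        ]]), 'k1': -0.048573028997613975, 'eye': array([1.23361509, 0.10327306, 1.1144846 ]), 'orientation': array([ 0.5995271 , -0.00497111,  1.72244005])}
{'mtx': array([[532.6856555 ,   0.        , 327.25695594],
       [  0.        , 532.6856555 , 244.73313796],
       [  0.        ,   0.        ,   1.        ]]), 'k1': -0.01482761698701538, 'eye': array([ 0.31830829, -0.01765398,  1.33388558]), 'orientation': array([ 0.15913771,  0.01222651, -1.55657221])}
```

View pics/top0.png

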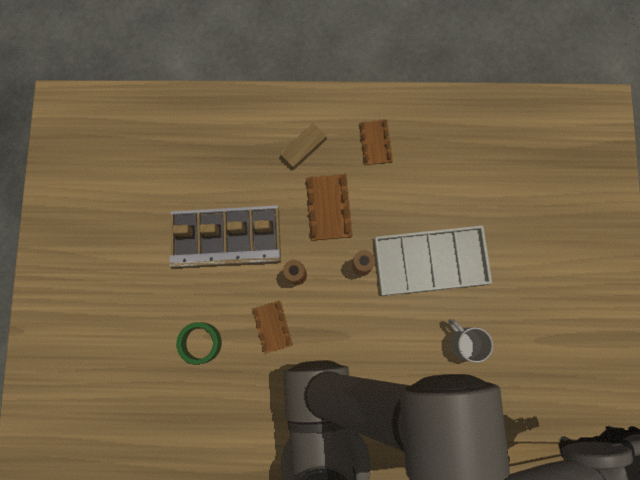

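View pics/scene0.png

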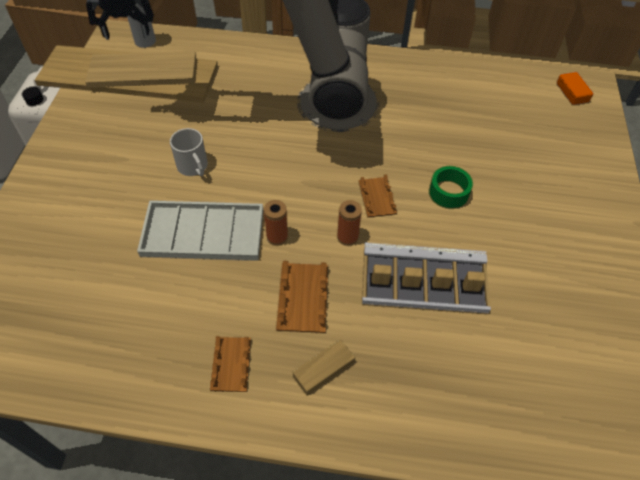

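```bash
python3 - <<'E'
from h import *
im=cv2.imread('pics/top0.png'); cv2.imwrite('pics/crop1.png',cv2.resize(im[165:310,165:365],None,fx=4,fy=4,interpolation=cv2.INTER_CUBIC))
hsv=cv2.cvtColor(im,cv2.COLOR_BGR2HSV)
for n,(u,v) in dict(cradle=(320,220),tray=(418,265),rim=(483,245),table=(250,180),keeper=(220,258),lip=(220,209),plate=(212,245),grip=(236,224),former=(362,268),ftop=(300,272),rim2=(435,292)).items(): print(n,hsv[v,u])
E
```

```text
cradle [ 13 159 117]
tray [ 23  27 161]
rim [ 24  33 107]
table [ 19 110 127]
keeper [  0   6 138]
lip [ 10  17 134]
plate [15 13 77]
grip [ 18 120 125]
former [ 15 115 109]
ftop [ 16 134 110]
rim2 [ 18 110 135]
```

View pics/crop1.png

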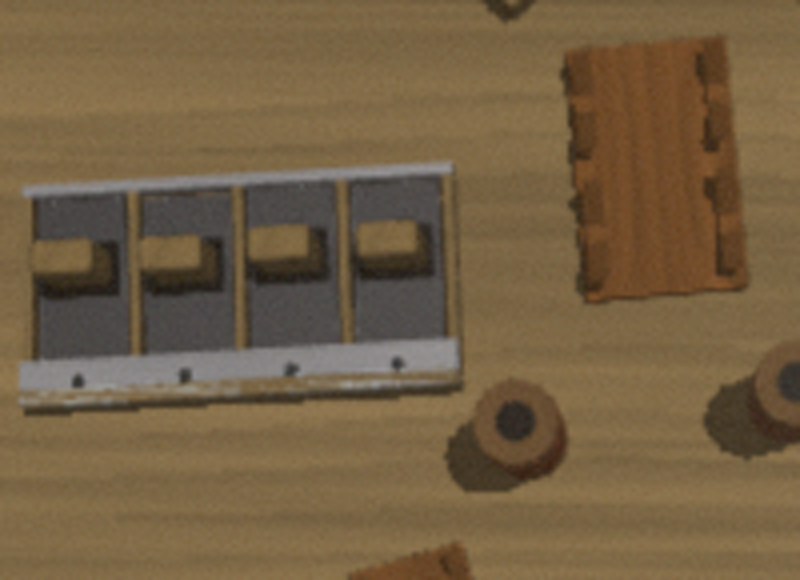

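```bash
cat > m.py <<'E'
from h import *
c=lambda x,y:(165+x/4,165+y/4)
P=lambda p,z:at('top',p,z)
def sh(n,*v): print(n,*[np.round(np.array(a)*1000,1).tolist() if np.ndim(a) else round(float(a),2) for a in v])
im=cv2.imread('pics/top0.png'); hsv=cv2.cvtColor(im,cv2.COLOR_BGR2HSV)
# tray: low saturation bright
m=cv2.inRange(hsv,(0,0,85),(180,60,255)); mm=np.zeros_like(m); mm[222:300,370:495]=m[222:300,370:495]
k=max(cv2.findContours(cv2.morphologyEx(mm,cv2.MORPH_CLOSE,np.ones((5,5))),0,1)[0],key=cv2.contourArea)
w=np.array([P(p[0],.024)[:2] for p in k])*1000; print('tray rect',cv2.minAreaRect(w.astype(np.float32)))
K=[P(c(20,363),.034),P(c(458,340),.034)]; L=[P(c(25,190),.024),P(c(452,165),.024)]
sh('keeper front',*K,np.linalg.norm(K[0]-K[1])*1000); sh('lip outer',*L,np.linalg.norm(L[0]-L[1])*1000)
d=(L[0]-L[1]+K[0]-K[1])[:2]; yaw=np.arctan2(-d[0],d[1]); ex=np.array([np.cos(yaw),np.sin(yaw)])
sh('rack yaw',np.degrees(yaw)); sh('rack org',(K[0]+K[1])[:2]/2+.044*ex,(L[0]+L[1])[:2]/2-.070*ex)
for q in((62,255),(175,255),(282,242),(388,238)): sh('griptop',P(c(*q),.068))
C=[P(c(*q),.010)[:2] for q in((570,52),(728,37),(748,288),(588,300))]
sh('cradle',sum(C)/4,[np.linalg.norm(C[i]-C[i-1]) for i in range(4)]); a=C[1]+C[0]-C[2]-C[3]; sh('yaw',np.degrees(np.arctan2(a[1],a[0])))
sh('former L',P(c(515,421),.110))
for b in((345,245,380,282),(278,255,312,290)):
  s=im[b[1]:b[3],b[0]:b[2]]; g=hsv[b[1]:b[3],b[0]:b[2],2]; ys,xs=np.where((g<70)&(hsv[b[1]:b[3],b[0]:b[2],1]<90)); print(len(xs)); sh('hole',P((xs.mean()+b[0],ys.mean()+b[1]),.11))
E
python3 m.py
```

```text
tray rect ((493.2591552734375, -259.293212890625), (148.21881103515625, 274.6563415527344), 6.769669532775879)
keeper front [494.3, 390.1, 34.0] [512.1, 119.0, 34.0] 271.7
lip outer [606.0, 396.9, 24.0] [625.1, 127.0, 24.0] 270.51
rack yaw 3.9
rack org [547.1, 257.6] [545.7, 257.2]
griptop [556.2, 357.9, 68.0]
griptop [557.0, 288.9, 68.0]
griptop [565.8, 224.1, 68.0]
griptop [569.0, 159.7, 68.0]
cradle [627.9, -3.0] [162.2, 102.0, 164.2, 101.2]
yaw 5.02
former L [453.8, 76.7, 110.0]
72
hole [478.5, -87.3, 110.0]
63
hole [454.8, 78.0, 110.0]
```

```bash
cat >> h.py <<'E'
from scipy.linalg import logm, expm
def Rt(az,tilt,jaw):
    """tool R: approach t tilted `tilt` deg from down towards azimuth az (deg); jaws horizontal, perpendicular; jaw=+1: z=t_horiz x up side"""
    a=np.radians(az); b=np.radians(tilt); d=np.array([np.cos(a),np.sin(a),0]); t=d*np.sin(b)-np.array([0,0,1])*np.cos(b)
    z=jaw*np.array([np.sin(a),-np.cos(a),0]); return np.column_stack([np.cross(t,z),t,z])
def wrist(R,q1,phi):
    M=Ro.from_euler('xyz',[-1.5708,0,-2.915]).as_matrix(); B=lambda q1,s,q6:Ro.from_euler('ZYZ',[q1,s,q6]).as_matrix()
    X=B(-1.49,np.pi,-.146).T@M
    W=Ro.from_euler('ZY',[q1,phi]).as_matrix().T@R@X.T
    return Ro.from_matrix(W).as_euler('ZYZ')
def T(R,p): A=np.eye(4); A[:3,:3]=R; A[:3,3]=p; return A
def cur():
    s=r.read_state(); return T(Ro.from_euler('xyz',s['tcp_rot']).as_matrix(),s['tool_pos'])
def plan(R,p,N=None,A=None):
    A=cur() if A is None else A; B=T(R,p); D=np.linalg.inv(A)@B
    rv=np.degrees(Ro.from_matrix(D[:3,:3]).as_rotvec()); d=np.linalg.norm(D[:3,3])*1000
    if N is None: N=int(np.ceil(max(np.linalg.norm(rv)/6.5,d/36,1)))
    E=np.real(expm(logm(D)/N)); w=np.degrees(Ro.from_matrix(E[:3,:3]).as_rotvec())
    print(f'N={N} shift {np.round(E[:3,3]*1000,1).tolist()} turn {np.round(w,2).tolist()}  (total {d:.0f} mm {np.linalg.norm(rv):.0f} deg)')
    return B
def st():
    s=r.read_state(); print('t',round(s['time_s'],1),'q',np.round(s['q'],2).tolist(),'p',np.round(s['tool_pos']*1000,1).tolist(),'F',np.round(s['ft_force'],1).tolist(),'w',round(s['width']*1000,1))
E
python3 - <<'E'
from h import *
az=95
for j in(1,-1):
  R=Rt(az,50,j); print(j,wrist(R,-.2,1.9), wrist(R@Ro.from_euler('y',180,degrees=True).as_matrix(),-.2,1.9), wrist(Rt(az,40,j),0,1.9))
  t=R[:,1]; g=np.array([.4785,-.0875,.067])+.02*t; B=plan(R,g-.08*t+[0,0,.03]); plan(R,g,A=B); print(g)
E
```

```text
1 [ 0.82516043  1.5683759  -0.43364636] [0.82515734 1.56838257 2.7079463 ] [ 0.71131159  1.37490242 -0.28011491]
N=15 shift [-33.5, 21.1, 4.7] turn [-2.37, -5.09, 2.73]  (total 534 mm 94 deg)
N=3 shift [7.7, 33.1, -0.0] turn [0.0, 0.0, -0.0]  (total 102 mm 0 deg)
[ 0.4771647  -0.07223741  0.05414425]
-1 [0.82515734 1.56838257 2.7079463 ] [ 0.82516043  1.5683759  -0.43364636] [0.71130952 1.37490949 2.86147814]
N=17 shift [-10.2, 6.8, -32.0] turn [-2.49, 5.36, -2.17]  (total 534 mm 107 deg)
N=3 shift [-7.7, 33.1, 0.0] turn [-0.0, 0.0, 0.0]  (total 102 mm 0 deg)
[ 0.4771647  -0.07223741  0.05414425]
```

Call:
{"fn": "servo_tool", "kwargs": {
  "rows": [
    [[0,-40,0],[0,0,0],100],
    [[0,-40,0],[0,0,0],100],
    [[0,0,0],[0,0,0],100]
  ]
}}

```text
time_s: 0.35
tool_pos: [0.1183, -0.5141, 0.3185]
tcp_rot: [-1.559, -0.002, -2.915]
ft_force: [0.6, 0.2, 0.5]
width: 0.0852
```

```bash
python3 - <<'E'
from h import *
st(); R=Rt(95,50,1); t=R[:,1]; g=np.array([.4785,-.0875,.067])+.02*t; B=plan(R,g-.1*t+[0,0,.08],A=cur())
E
```

```text
t 0.3 q [-1.49, 0.29, 1.36, -0.0, 1.48, -0.15] p [118.3, -514.1, 318.5] F [0.6, 0.2, 0.5] w 85.2
N=15 shift [-32.3, 22.2, 5.6] turn [-2.41, -5.08, 2.77]  (total 531 mm 94 deg)
```

Call:
{"fn": "servo_tool", "kwargs": {
  "rows": [
    [[-32,22,5.5],[-2.4,-5.1,2.8],100],
    [[-32,22,5.5],[-2.4,-5.1,2.8],100],
    [[-32,22,5.5],[-2.4,-5.1,2.8],100],
    [[-32,22,5.5],[-2.4,-5.1,2.8],100],
    [[-32,22,5.5],[-2.4,-5.1,2.8],100]
  ]
}}

```text
time_s: 0.77
tool_pos: [0.2818, -0.4626, 0.2163]
tcp_rot: [-1.725, 0.284, -2.485]
ft_force: [-0.2, -0.1, -0.4]
width: 0.0856
```

Call:
{"fn": "servo_tool", "kwargs": {
  "rows": [
    [[-32,22,5.5],[-2.4,-5.1,2.8],100],
    [[-32,22,5.5],[-2.4,-5.1,2.8],100],
    [[-32,22,5.5],[-2.4,-5.1,2.8],100],
    [[-32,22,5.5],[-2.4,-5.1,2.8],100],
    [[-32,22,5.5],[-2.4,-5.1,2.8],100]
  ]
}}

```text
time_s: 1.18
tool_pos: [0.4157, -0.3278, 0.1764]
tcp_rot: [-1.746, 0.604, -2.045]
ft_force: [-0.2, 0.1, -0.1]
width: 0.0854
```

Call:
{"fn": "servo_tool", "kwargs": {
  "rows": [
    [[-32,22,5.5],[-2.4,-5.1,2.8],100],
    [[-32,22,5.5],[-2.4,-5.1,2.8],100],
    [[-32,22,5.5],[-2.4,-5.1,2.8],100],
    [[-32,22,5.5],[-2.4,-5.1,2.8],100],
    [[-32,22,5.5],[-2.4,-5.1,2.8],100]
  ]
}}

```text
time_s: 1.6
tool_pos: [0.479, -0.1456, 0.1982]
tcp_rot: [-1.556, 0.892, -1.466]
ft_force: [0.3, -0.7, 0.3]
width: 0.0857
```

Call:
{"fn": "servo_tool", "kwargs": {
  "rows": [
    [[0,0,0],[0,0,0],100],
    [[0,0,0],[0,0,0],100],
    [[0,0,0],[0,0,0],100]
  ]
}}

```text
time_s: 1.85
tool_pos: [0.4786, -0.1477, 0.1985]
tcp_rot: [-1.56, 0.888, -1.473]
ft_force: [-0.3, 0.3, -0.5]
width: 0.0856
```

```bash
python3 - <<'E'
from h import *
st(); R=Rt(95,50,1); t=R[:,1]; g=np.array([.4785,-.0875,.067])+.02*t; B=plan(R,g-.1*t+[0,0,.08],A=cur()); 
snap('top','pics/top1.png'); snap('scene','pics/scene1.png')
a=cv2.imread('pics/top1.png'); b=cv2.imread('pics/scene1.png')
cv2.imwrite('pics/c1.png',np.hstack([a[150:400,230:530],b[130:380,200:500]]))
E
```

```text
t 1.9 q [-0.78, 0.68, 1.39, 0.54, 1.79, -0.96] p [478.6, -147.7, 198.5] F [-0.3, 0.3, -0.5] w 85.6
N=1 shift [0.9, -1.0, 5.1] turn [-0.16, 0.39, -0.87]  (total 5 mm 1 deg)
```

View pics/c1.png

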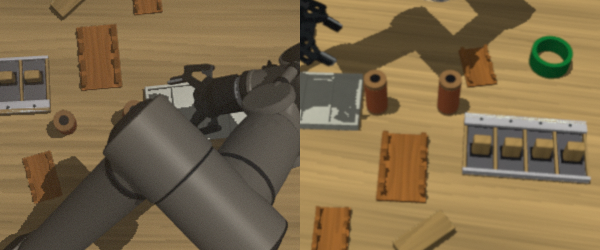

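```bash
python3 - <<'E'
from h import *
im=cv2.imread('pics/scene1.png'); hsv=cv2.cvtColor(im,cv2.COLOR_BGR2HSV)
for b in((262,196,290,222),(336,196,364,222)):
  g=hsv[b[1]:b[3],b[0]:b[2]]; ys,xs=np.where(g[...,2]<60); uv=(xs.mean()+b[0],ys.mean()+b[1]); print(len(xs),uv,at('scene',uv,.11)*1000)
R=Rt(95,50,1); t=R[:,1]; g=np.array([.4785,-.0875,.067])+.02*t
B=plan(R,g-.06*t); plan(R,g,A=B)
E
```

```text
51 (np.float64(274.72549019607845), np.float64(207.921568627451)) [476.43049434 -85.47687662 110.        ]
49 (np.float64(350.0), np.float64(208.12244897959184)) [451.50723056  77.06586348 110.        ]
N=4 shift [15.7, 22.7, 1.2] turn [-0.06, 0.09, -0.22]  (total 110 mm 1 deg)
N=2 shift [0.0, 30.0, -0.0] turn [0.0, 0.0, -0.0]  (total 60 mm 0 deg)
```

Call:
{"fn": "servo_tool", "kwargs": {
  "rows": [
    [[15.7,22.7,1.2],[-0.06,0.1,-0.2],100],
    [[15.7,22.7,1.2],[-0.06,0.1,-0.2],100],
    [[15.7,22.7,1.2],[-0.06,0.1,-0.2],100],
    [[15.7,22.7,1.2],[-0.06,0.1,-0.2],100],
    [[0,0,0],[0,0,0],100]
  ]
}}

```text
time_s: 2.37
tool_pos: [0.4793, -0.1157, 0.0893]
tcp_rot: [-1.58, 0.879, -1.491]
ft_force: [-0.2, 1.0, -0.0]
width: 0.086
```

Call:
{"fn": "servo_tool", "kwargs": {
  "rows": [
    [[0,15,0],[0,0,0],100],
    [[0,15,0],[0,0,0],100],
    [[0,15,0],[0,0,0],100],
    [[0,15,0],[0,0,0],100],
    [[0,0,0],[0,0,0],100]
  ]
}}

```text
time_s: 2.78
tool_pos: [0.4765, -0.0702, 0.0544]
tcp_rot: [-1.573, 0.876, -1.484]
ft_force: [-0.7, 0.6, -0.2]
width: 0.0852
```

Call:
{"fn": "servo_tool", "kwargs": {
  "rows": [
    [[0,0,0],[0,0,0],40],
    [[0,0,0],[0,0,0],40],
    [[0,0,0],[0,0,0],40],
    [[0,0,0],[0,0,0],40],
    [[0,0,0],[0,0,0],40]
  ],
  "newtons": 50
}}

```text
time_s: 3.2
tool_pos: [0.4778, -0.0719, 0.0553]
tcp_rot: [-1.568, 0.874, -1.481]
ft_force: [0.6, -2.6, 6.7]
width: 0.0486
```

Call:
{"fn": "servo_tool", "kwargs": {
  "rows": [
    [[0,0,0],[0,0,0],40],
    [[0,0,0],[0,0,0],40],
    [[0,0,0],[0,0,0],40]
  ]
}}

```text
time_s: 3.45
tool_pos: [0.4778, -0.0719, 0.0553]
tcp_rot: [-1.568, 0.874, -1.481]
ft_force: [0.1, -4.1, 6.5]
width: 0.0488
```

```bash
python3 - <<'E'
from h import *
st(); C=cur(); print(Ro.from_matrix(Rt(95,50,1).T@C[:3,:3]).as_rotvec(degrees=True))
# lift straight up 100 mm, in tool axes
print(C[:3,:3].T@[0,0,120])
E
```

```text
t 3.5 q [-0.69, 0.81, 1.61, 0.58, 1.44, -1.08] p [477.8, -71.9, 55.3] F [0.1, -4.1, 6.5] w 48.8
[ 0.03118375 -0.10559083  0.06570939]
[-92.01353921 -77.02898087   0.21144372]
```

Call:
{"fn": "servo_tool", "kwargs": {
  "rows": [
    [[-23,-19.3,0],[0,0,0],40],
    [[-23,-19.3,0],[0,0,0],40],
    [[-23,-19.3,0],[0,0,0],40],
    [[-23,-19.3,0],[0,0,0],40],
    [[-23,-19.3,0],[0,0,0],40]
  ]
}}

```text
time_s: 3.87
tool_pos: [0.477, -0.0714, 0.2059]
tcp_rot: [-1.571, 0.874, -1.483]
ft_force: [0.1, 0.3, -1.2]
width: 0.0483
```

Call:
{"fn": "servo_tool", "kwargs": {
  "rows": [
    [[0,0,0],[0,7,0],40],
    [[0,0,0],[0,7,0],40],
    [[0,0,0],[0,7,0],40],
    [[0,0,0],[0,7,0],40],
    [[0,0,0],[0,7,0],40]
  ]
}}

```text
time_s: 4.28
tool_pos: [0.4772, -0.0715, 0.2045]
tcp_rot: [-2.176, 0.676, -2.318]
ft_force: [-0.4, 0.2, -0.7]
width: 0.0491
```

Call:
{"fn": "servo_tool", "kwargs": {
  "rows": [
    [[0,0,0],[0,7,0],40],
    [[0,0,0],[0,7,0],40],
    [[0,0,0],[0,7,0],40],
    [[0,0,0],[0,7,0],40],
    [[0,0,0],[0,7,0],40]
  ]
}}

```text
time_s: 4.7
tool_pos: [0.4772, -0.0715, 0.2044]
tcp_rot: [-2.415, 0.261, -2.828]
ft_force: [-0.5, -1.1, -0.6]
width: 0.0482
```

Call:
{"fn": "servo_tool", "kwargs": {
  "rows": [
    [[0,0,0],[0,7,0],40],
    [[0,0,0],[0,7,0],40],
    [[0,0,0],[0,7,0],40],
    [[0,0,0],[0,7,0],40],
    [[0,0,0],[0,7,0],40]
  ]
}}

```text
time_s: 5.12
tool_pos: [0.4772, -0.0715, 0.2044]
tcp_rot: [-2.427, -0.205, 3.056]
ft_force: [-0.3, -0.2, -1.6]
width: 0.049
```

Call:
{"fn": "servo_tool", "kwargs": {
  "rows": [
    [[0,0,0],[0,7,0],40],
    [[0,0,0],[0,7,0],40],
    [[0,0,0],[0,7,0],40],
    [[0,0,0],[0,7,0],40],
    [[0,0,0],[0,7,0],40]
  ]
}}

```text
time_s: 5.53
tool_pos: [0.4772, -0.0715, 0.2044]
tcp_rot: [-2.222, -0.632, 2.571]
ft_force: [0.8, -1.2, -1.0]
width: 0.0487
```

Call:
{"fn": "servo_tool", "kwargs": {
  "rows": [
    [[0,0,0],[0,7,0],40],
    [[0,0,0],[0,7,0],40],
    [[0,0,0],[0,7,0],40],
    [[0,0,0],[0,7,0],40],
    [[0,0,0],[0,5,0],40]
  ]
}}

```text
time_s: 5.95
tool_pos: [0.4772, -0.0715, 0.2044]
tcp_rot: [-1.708, -0.866, 1.839]
ft_force: [-0.1, 0.2, -0.6]
width: 0.0487
```

Call:
{"fn": "servo_tool", "kwargs": {
  "rows": [
    [[0,0,0],[0,0,0],40],
    [[0,0,0],[0,0,0],40],
    [[0,0,0],[0,0,0],40]
  ]
}}

```text
time_s: 6.2
tool_pos: [0.4772, -0.0713, 0.2044]
tcp_rot: [-1.719, -0.865, 1.853]
ft_force: [0.0, -0.3, -1.5]
width: 0.0487
```

```bash
cat > former.py <<'E'
from h import *
# cradle pose, trough target; s = grip offset above the former's middle
org=np.array([.628,-.003]); cy=5.0; ex=np.array([np.cos(np.radians(cy)),np.sin(np.radians(cy))]); 
def place(trough,s,z,back=.02,Rg=Rt(95,50,1),az=95,tilt=40):
    Rf=Rt(az,tilt,-1); c=Rf@Rg.T@[0,0,1]   # former axis after placing (its top end direction)
    m=np.r_[org+ex*(-.042 if trough==1 else .042),z]
    print('axis',np.round(c,3),'wrist',np.round(wrist(Rf,0,1.9),2)); return Rf, m+s*c+back*Rf[:,1]
E
python3 - <<'E'
from former import *
st(); Rf,p=place(2,.012,.046); print(p)
B=plan(Rf,p+[0,0,.1]); plan(Rf,p,A=B); snap('scene','pics/s2.png')
E
```

```text
t 6.2 q [-0.69, 0.59, 1.53, 0.58, 1.7, 2.11] p [477.2, -71.3, 204.4] F [0.0, -0.3, -1.5] w 48.7
axis [ 0.087 -0.996  0.   ] wrist [0.71 1.37 2.86]
[0.66976559 0.00151304 0.03067911]
N=7 shift [-4.0, 13.2, -28.1] turn [0.08, 1.03, 1.44]  (total 219 mm 12 deg)
N=3 shift [-21.4, 25.5, -0.0] turn [0.0, 0.0, 0.0]  (total 100 mm 0 deg)
```

View pics/s2.png

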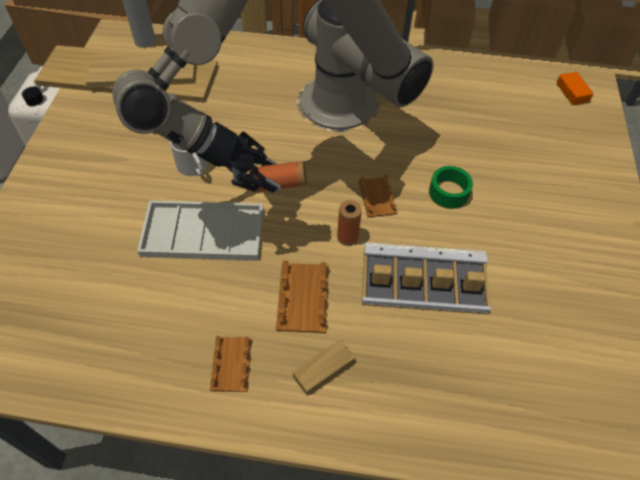

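Call:
{"fn": "servo_tool", "kwargs": {
  "rows": [
    [[-4,13.2,-28.1],[0.1,1.03,1.44],40],
    [[-4,13.2,-28.1],[0.1,1.03,1.44],40],
    [[-4,13.2,-28.1],[0.1,1.03,1.44],40],
    [[-4,13.2,-28.1],[0.1,1.03,1.44],40],
    [[-4,13.2,-28.1],[0.1,1.03,1.44],40]
  ]
}}

```text
time_s: 6.67
tool_pos: [0.6158, -0.0152, 0.1538]
tcp_rot: [-1.603, -0.747, 1.704]
ft_force: [-0.0, -1.2, -0.4]
width: 0.0488
```

Call:
{"fn": "servo_tool", "kwargs": {
  "rows": [
    [[-4,13.2,-28.1],[0.1,1.03,1.44],40],
    [[-4,13.2,-28.1],[0.1,1.03,1.44],40],
    [[0,0,0],[0,0,0],40],
    [[0,0,0],[0,0,0],40],
    [[0,0,0],[0,0,0],40]
  ]
}}

```text
time_s: 7.08
tool_pos: [0.6691, 0.0019, 0.1297]
tcp_rot: [-1.565, -0.699, 1.656]
ft_force: [-0.1, 0.0, -1.2]
width: 0.0484
```

```bash
python3 - <<'E'
from former import *
st()
im=snap('top','pics/t3.png'); im0=cv2.imread('pics/scene0.png'); s=snap('scene','pics/s3.png')
im=cv2.imread('pics/t3.png'); s=cv2.imread('pics/s3.png')
cv2.imwrite('pics/c3.png',np.hstack([cv2.resize(im0[250:345,260:345],(400,447),interpolation=2),cv2.resize(s[200:345,235:365],(400,447),interpolation=2)]))
Rf,p=place(2,.012,.046); B=plan(Rf,p+[0,0,.03]); plan(Rf,p,A=B)
E
```

```text
t 7.1 q [-0.39, 0.85, 1.12, 0.61, 1.55, 2.54] p [669.1, 1.9, 129.7] F [-0.1, 0.0, -1.2] w 48.4
axis [ 0.087 -0.996  0.   ] wrist [0.71 1.37 2.86]
N=2 shift [-22.3, 26.8, -0.4] turn [-0.07, -0.08, 0.01]  (total 70 mm 0 deg)
N=1 shift [-19.3, 23.0, 0.0] turn [0.0, 0.0, 0.0]  (total 30 mm 0 deg)
```

View pics/c3.png

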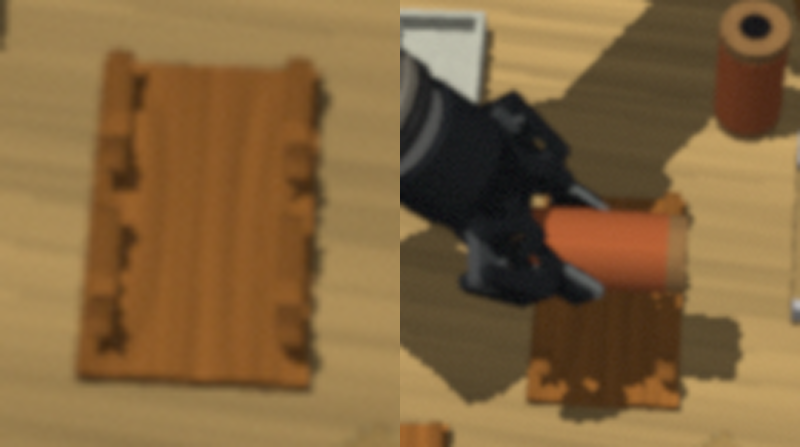

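```bash
python3 - <<'E'
from former import *
f=lambda x,y:at('scene',(260+x/4.706,250+y/4.706),.01)[:2]
a,b=f(80,378),f(311,386); print(a,b,np.linalg.norm(a-b)); m=(a+b)/2; d=b-a; print('yaw',np.degrees(np.arctan2(-d[0],d[1])),'org',m-.0825*ex)
E
```

```text
[ 0.71765571 -0.03993275] [0.70575787 0.06196167] 0.10258670089911161
yaw 6.660059633580905 org [0.62952073 0.00382411]
```

```bash
python3 - <<'E'
from former import *
for n,b in(('top',(300,165,360,248)),('scene',(268,250,340,342))):
  im=cv2.imread(f'pics/{n}0.png'); h=cv2.cvtColor(im,cv2.COLOR_BGR2HSV); m=cv2.inRange(h,(0,143,40),(16,255,255)); mm=np.zeros_like(m); mm[b[1]:b[3],b[0]:b[2]]=m[b[1]:b[3],b[0]:b[2]]
  k=max(cv2.findContours(cv2.morphologyEx(mm,cv2.MORPH_CLOSE,np.ones((3,3))),0,1)[0],key=cv2.contourArea)[:,0]
  print(n,k.min(0),k.max(0))
  W=np.array([at(n,p,.01)[:2] for p in k])*1000
  rc=cv2.minAreaRect(W.astype(np.float32)); print(rc); 
  for z in(0,.038):
    pr=[proj(n,np.r_[[.628,-.003]+ex*sx*.0825+np.array([-ex[1],ex[0]])*sy*.052,z]).round(1).tolist() for sx in(-1,1) for sy in(-1,1)]; print(z,pr)
E
```

```text
top [306 174] [351 240]
((628.8650512695312, 0.3367462158203125), (165.23370361328125, 104.4781723022461), 5.878606796264648)
0 [[352.4, 238.0], [311.6, 241.0], [347.3, 175.4], [307.3, 178.3]]
0.038 [[353.0, 235.3], [311.0, 238.4], [347.7, 171.0], [306.5, 174.1]]
scene [276 261] [327 332]
((626.7824096679688, -0.2620964050292969), (172.09791564941406, 103.6255111694336), 5.852875709533691)
0 [[281.1, 264.5], [326.9, 267.1], [273.9, 330.6], [323.1, 333.7]]
0.038 [[280.5, 255.3], [327.4, 258.0], [273.0, 322.5], [323.6, 325.6]]
```

```bash
sed -i 's/org=.*cy=5.0;/org=np.array([.629,.001]); cy=5.9;/; s/az=95,/az=95.9,/' former.py; python3 - <<'E'
from former import *
Rf,p=place(2,.012,.047); B=plan(Rf,p+[0,0,.025],N=3); plan(Rf,p,A=B,N=3); print(p)
E
```

```text
axis [ 0.103 -0.995  0.   ] wrist [0.71 1.38 2.85]
N=3 shift [-14.6, 19.9, -0.7] turn [0.15, -0.28, 0.01]  (total 74 mm 1 deg)
N=3 shift [-5.4, 6.4, 0.0] turn [-0.0, -0.0, -0.0]  (total 25 mm 0 deg)
[0.67068955 0.00616851 0.03167911]
```

Call:
{"fn": "servo_tool", "kwargs": {
  "rows": [
    [[-14.6,19.9,-0.7],[0.15,-0.3,0],40],
    [[-14.6,19.9,-0.7],[0.15,-0.3,0],40],
    [[-14.6,19.9,-0.7],[0.15,-0.3,0],40],
    [[0,0,0],[0,0,0],40],
    [[0,0,0],[0,0,0],40]
  ]
}}

```text
time_s: 7.6
tool_pos: [0.6703, 0.0064, 0.056]
tcp_rot: [-1.568, -0.7, 1.672]
ft_force: [-0.5, -0.4, -0.4]
width: 0.0484
```

Call:
{"fn": "servo_tool", "kwargs": {
  "rows": [
    [[-5.4,6.4,0],[0,0,0],40],
    [[-5.4,6.4,0],[0,0,0],40],
    [[-5.4,6.4,0],[0,0,0],40],
    [[0,0,0],[0,0,0],40],
    [[0,0,0],[0,0,0],40]
  ]
}}

```text
time_s: 8.02
tool_pos: [0.6698, 0.0065, 0.0331]
tcp_rot: [-1.569, -0.701, 1.675]
ft_force: [-9.6, -2.2, 11.2]
width: 0.0486
```

```bash
python3 - <<'E'
from former import *
st(); s=snap('scene','pics/s4.png');s=cv2.imread('pics/s4.png')
cv2.imwrite('pics/c4.png',cv2.resize(s[240:350,235:375],None,fx=4,fy=4,interpolation=2))
E
```

```text
t 8.0 q [-0.38, 0.96, 1.16, 0.61, 1.43, 2.44] p [669.8, 6.5, 33.1] F [-9.6, -2.2, 11.2] w 48.6
```

View pics/c4.png

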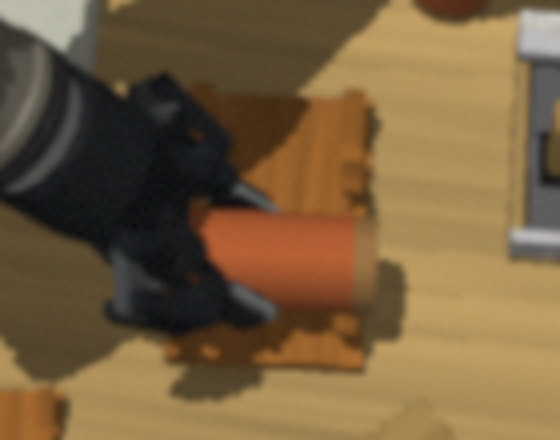

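```bash
python3 - <<'E'
from former import *
print(at('scene',(329,305),.046), at('scene',(235+357/4,240+255/4),.060))
print('want', np.r_[org+ex*.042]+.055*np.array([-ex[1],ex[0]]))
E
```

```text
[0.6609899  0.06091434 0.046     ] [0.66711649 0.05144536 0.06      ]
want [0.66512393 0.06002594]
```

Call:
{"fn": "servo_tool", "kwargs": {
  "rows": [
    [[0,0,2],[0,0,0],40],
    [[0,0,1],[0,0,0],40],
    [[0,0,0],[0,0,0],40],
    [[0,0,0],[0,0,0],40]
  ]
}}

```text
time_s: 8.4
tool_pos: [0.6698, 0.0064, 0.0332]
tcp_rot: [-1.577, -0.698, 1.678]
ft_force: [4.0, 0.7, 6.7]
width: 0.049
```

Call:
{"fn": "servo_tool", "kwargs": {
  "rows": [
    [[0,0,0],[0,0,0],75],
    [[0,0,0],[0,0,0],75],
    [[0,0,0],[0,0,0],75],
    [[0,0,0],[0,0,0],75]
  ]
}}

```text
time_s: 8.73
tool_pos: [0.6677, 0.0065, 0.0307]
tcp_rot: [-1.57, -0.699, 1.674]
ft_force: [0.3, 0.8, -0.0]
width: 0.0638
```

Call:
{"fn": "servo_tool", "kwargs": {
  "rows": [
    [[0,-15,0],[0,0,0],75],
    [[0,-20,0],[0,0,0],75],
    [[0,-30,0],[0,0,0],100],
    [[0,-40,0],[0,0,0],100],
    [[0,-40,0],[0,0,0],100]
  ]
}}

```text
time_s: 9.15
tool_pos: [0.6771, -0.0865, 0.1425]
tcp_rot: [-1.568, -0.7, 1.674]
ft_force: [1.5, 0.4, -0.4]
width: 0.0856
```

```bash
python3 - <<'E'
from former import *
st(); a=snap('scene','pics/s5.png');b=snap('top','pics/t5.png');a=cv2.imread('pics/s5.png');b=cv2.imread('pics/t5.png')
cv2.imwrite('pics/c5.png',np.hstack([cv2.resize(a[190:345,240:370],(390,465),interpolation=2),cv2.resize(b[165:295,270:379],(390,465),interpolation=2)]))
# former A now
im=cv2.imread('pics/scene5.png') if 0 else a
h=cv2.cvtColor(a,cv2.COLOR_BGR2HSV)
g=h[196:222,336:364]; ys,xs=np.where(g[...,2]<60); uv=(xs.mean()+336,ys.mean()+196); print(len(xs),at('scene',uv,.11)*1000)
# next: grasp A
R=Rt(96,50,-1); print([np.round(wrist(R@Ro.from_euler('y',k,degrees=True).as_matrix(),-.4,1.9),2) for k in(0,180)])
A=np.array([.453,.077,.067])+.02*R[:,1]; 
for j in(1,-1):
  R=Rt(96,50,j); plan(R,A-.06*R[:,1]+[0,0,.06])
print(A)
E
```

```text
t 9.2 q [-0.49, 0.91, 0.94, 0.57, 1.71, 2.5] p [677.1, -86.5, 142.5] F [1.5, 0.4, -0.4] w 85.6
77 [450.51728907  77.7254114  110.        ]
[array([0.74, 1.71, 2.56]), array([ 0.74,  1.71, -0.58])]
N=28 shift [12.3, 2.8, -5.9] turn [-0.58, -6.4, -0.03]  (total 263 mm 180 deg)
N=8 shift [14.9, 13.4, 26.1] turn [0.07, 0.02, -1.29]  (total 263 mm 10 deg)
[0.45139853 0.09223696 0.05414425]
```

View pics/c5.png

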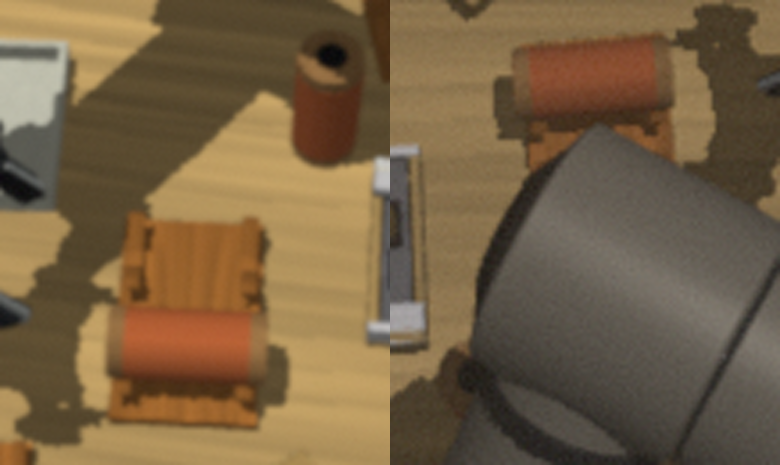

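Call:
{"fn": "servo_tool", "kwargs": {
  "rows": [
    [[14.9,13.4,26.1],[0.1,0,-1.3],100],
    [[14.9,13.4,26.1],[0.1,0,-1.3],100],
    [[14.9,13.4,26.1],[0.1,0,-1.3],100],
    [[14.9,13.4,26.1],[0.1,0,-1.3],100],
    [[14.9,13.4,26.1],[0.1,0,-1.3],100]
  ]
}}

```text
time_s: 9.67
tool_pos: [0.5354, 0.0008, 0.143]
tcp_rot: [-1.56, -0.814, 1.673]
ft_force: [-0.2, -0.2, -0.1]
width: 0.0855
```

Call:
{"fn": "servo_tool", "kwargs": {
  "rows": [
    [[14.9,13.4,26.1],[0.1,0,-1.3],100],
    [[14.9,13.4,26.1],[0.1,0,-1.3],100],
    [[14.9,13.4,26.1],[0.1,0,-1.3],100],
    [[0,0,0],[0,0,0],100],
    [[0,0,0],[0,0,0],100]
  ]
}}

```text
time_s: 10.08
tool_pos: [0.4518, 0.051, 0.1502]
tcp_rot: [-1.553, -0.881, 1.671]
ft_force: [1.2, -0.6, 0.0]
width: 0.0855
```

```bash
python3 - <<'E'
from former import *
st(); snap('scene','pics/s6.png'); a=cv2.imread('pics/s6.png'); h=cv2.cvtColor(a,cv2.COLOR_BGR2HSV)
g=h[196:222,336:364]; ys,xs=np.where(g[...,2]<50); uv=(xs.mean()+336,ys.mean()+196); print(len(xs),at('scene',uv,.11)*1000)
m=cv2.inRange(h,(0,150,60),(10,255,255)); k=[(cv2.boundingRect(c)) for c in cv2.findContours(m,0,1)[0] if cv2.contourArea(c)>100]; print(k)
R=Rt(96,50,-1); A=np.array([.453,.0775,.067])+.02*R[:,1]; B=plan(R,A-.06*R[:,1],N=3); plan(R,A,N=4,A=B)
E
```

```text
t 10.1 q [-0.52, 0.57, 1.78, 0.67, 1.46, 2.2] p [451.8, 51.0, 150.2] F [1.2, -0.6, 0.0] w 85.5
45 [451.65146583  77.13102645 110.        ]
[(282, 293, 41, 24), (338, 218, 21, 25)]
N=3 shift [-15.5, 11.3, -1.0] turn [-0.25, -0.03, 0.13]  (total 58 mm 1 deg)
N=4 shift [0.0, 15.0, -0.0] turn [0.0, -0.0, -0.0]  (total 60 mm 0 deg)
```

Call:
{"fn": "servo_tool", "kwargs": {
  "rows": [
    [[-15.5,11.3,-1],[-0.25,0,0.1],100],
    [[-15.5,11.3,-1],[-0.25,0,0.1],100],
    [[-15.5,11.3,-1],[-0.25,0,0.1],100],
    [[0,0,0],[0,0,0],100]
  ]
}}

```text
time_s: 10.47
tool_pos: [0.4561, 0.0465, 0.0902]
tcp_rot: [-1.565, -0.875, 1.67]
ft_force: [-1.3, 0.0, -0.1]
width: 0.0856
```

Call:
{"fn": "servo_tool", "kwargs": {
  "rows": [
    [[0,15,0],[0,0,0],100],
    [[0,15,0],[0,0,0],100],
    [[0,15,0],[0,0,0],100],
    [[0,15,0],[0,0,0],100],
    [[0,0,0],[0,0,0],100]
  ]
}}

```text
time_s: 10.88
tool_pos: [0.4508, 0.0941, 0.0538]
tcp_rot: [-1.566, -0.876, 1.673]
ft_force: [-1.4, 0.1, 0.1]
width: 0.0853
```

Call:
{"fn": "servo_tool", "kwargs": {
  "rows": [
    [[0,0,0],[0,0,0],40],
    [[0,0,0],[0,0,0],40],
    [[0,0,0],[0,0,0],40],
    [[0,0,0],[0,0,0],40],
    [[0,0,0],[0,0,0],40]
  ]
}}

```text
time_s: 11.3
tool_pos: [0.4519, 0.092, 0.0551]
tcp_rot: [-1.572, -0.875, 1.674]
ft_force: [0.1, -2.5, 6.3]
width: 0.0488
```

Call:
{"fn": "servo_tool", "kwargs": {
  "rows": [
    [[0,0,0],[0,0,0],40],
    [[0,0,0],[0,0,0],40],
    [[0,0,0],[0,0,0],40]
  ]
}}

```text
time_s: 11.55
tool_pos: [0.4519, 0.092, 0.0551]
tcp_rot: [-1.572, -0.875, 1.674]
ft_force: [0.7, -2.6, 6.4]
width: 0.0488
```

```bash
python3 - <<'E'
from former import *
st(); C=cur(); print(C[:3,:3].T@[0,0,150]/5)
E
```

```text
t 11.6 q [-0.45, 0.72, 1.87, 0.76, 1.23, 2.06] p [451.9, 92.0, 55.1] F [0.7, -2.6, 6.4] w 48.8
[ 2.30176192e+01 -1.92402941e+01 -1.69708641e-02]
```

Call:
{"fn": "servo_tool", "kwargs": {
  "rows": [
    [[23,-19.3,0],[0,0,0],40],
    [[23,-19.3,0],[0,0,0],40],
    [[23,-19.3,0],[0,0,0],40],
    [[23,-19.3,0],[0,0,0],40],
    [[23,-19.3,0],[0,0,0],40]
  ]
}}

```text
time_s: 11.97
tool_pos: [0.451, 0.0921, 0.2057]
tcp_rot: [-1.568, -0.874, 1.672]
ft_force: [1.1, 0.5, -0.7]
width: 0.0486
```

Call:
{"fn": "servo_tool", "kwargs": {
  "rows": [
    [[0,0,0],[0,-7,0],40],
    [[0,0,0],[0,-7,0],40],
    [[0,0,0],[0,-7,0],40],
    [[0,0,0],[0,-7,0],40],
    [[0,0,0],[0,-7,0],40]
  ]
}}

```text
time_s: 12.38
tool_pos: [0.4512, 0.092, 0.2043]
tcp_rot: [-2.174, -0.677, 2.509]
ft_force: [-0.3, 0.2, -1.4]
width: 0.0489
```

Call:
{"fn": "servo_tool", "kwargs": {
  "rows": [
    [[0,0,0],[0,-7,0],40],
    [[0,0,0],[0,-7,0],40],
    [[0,0,0],[0,-7,0],40],
    [[0,0,0],[0,-7,0],40],
    [[0,0,0],[0,-7,0],40]
  ]
}}

```text
time_s: 12.8
tool_pos: [0.4512, 0.092, 0.2042]
tcp_rot: [-2.415, -0.263, 3.02]
ft_force: [1.1, -0.1, -1.6]
width: 0.0486
```

Call:
{"fn": "servo_tool", "kwargs": {
  "rows": [
    [[0,0,0],[0,-7,0],40],
    [[0,0,0],[0,-7,0],40],
    [[0,0,0],[0,-7,0],40],
    [[0,0,0],[0,-7,0],40],
    [[0,0,0],[0,-7,0],40]
  ]
}}

```text
time_s: 13.22
tool_pos: [0.4512, 0.092, 0.2042]
tcp_rot: [-2.427, 0.203, -2.864]
ft_force: [0.7, -0.4, -1.5]
width: 0.0487
```

Call:
{"fn": "servo_tool", "kwargs": {
  "rows": [
    [[0,0,0],[0,-7,0],40],
    [[0,0,0],[0,-7,0],40],
    [[0,0,0],[0,-7,0],40],
    [[0,0,0],[0,-7,0],40],
    [[0,0,0],[0,-7,0],40]
  ]
}}

```text
time_s: 13.63
tool_pos: [0.4512, 0.092, 0.2042]
tcp_rot: [-2.224, 0.63, -2.38]
ft_force: [-0.1, 0.1, -2.4]
width: 0.0488
```

Call:
{"fn": "servo_tool", "kwargs": {
  "rows": [
    [[0,0,0],[0,-7,0],40],
    [[0,0,0],[0,-7,0],40],
    [[0,0,0],[0,-7,0],40],
    [[0,0,0],[0,-7,0],40],
    [[0,0,0],[0,-5,0],40]
  ]
}}

```text
time_s: 14.05
tool_pos: [0.4512, 0.092, 0.2042]
tcp_rot: [-1.711, 0.866, -1.649]
ft_force: [-0.8, 0.3, -1.9]
width: 0.0485
```

Call:
{"fn": "servo_tool", "kwargs": {
  "rows": [
    [[0,0,0],[0,0,0],40],
    [[0,0,0],[0,0,0],40],
    [[0,0,0],[0,0,0],40]
  ]
}}

```text
time_s: 14.3
tool_pos: [0.4513, 0.0922, 0.2044]
tcp_rot: [-1.721, 0.865, -1.662]
ft_force: [-1.7, 0.3, -2.2]
width: 0.0491
```

```bash
sed -i 's/tilt=40)/tilt=40,jaw=-1)/; s/Rt(az,tilt,-1)/Rt(az,tilt,jaw)/; s/\[:,1\]$/[:,1]/' former.py; python3 - <<'E'
from former import *
st(); Rf,p=place(1,.012,.047,jaw=1); p[:2]-=.0015*ex; print(p)
B=plan(Rf,p+[0,0,.08]); plan(Rf,p,A=B,N=5)
E
```

```text
t 14.3 q [-0.45, 0.46, 1.78, 0.71, 1.49, -0.71] p [451.3, 92.2, 204.4] F [-1.7, 0.3, -2.2] w 49.1
axis [-0.018  0.173  0.985] wrist [ 0.71  1.38 -0.29]
[0.58419476 0.01138892 0.0434968 ]
N=5 shift [22.8, -2.4, 26.6] turn [0.14, -1.43, -2.02]  (total 175 mm 12 deg)
N=5 shift [10.3, 12.3, -0.0] turn [0.0, -0.0, 0.0]  (total 80 mm 0 deg)
```

```bash
python3 - <<'E'
from former import *
Rf,p=place(1,.012,.047,jaw=1,Rg=Rt(95,50,-1)); p[:2]-=.0015*ex; print(p)
B=plan(Rf,p+[0,0,.08]); B2=plan(Rf,p+[0,0,.025],A=B,N=2); plan(Rf,p,A=B2,N=3)
E
```

```text
axis [ 0.103 -0.995  0.   ] wrist [ 0.71  1.38 -0.29]
[ 0.58564246 -0.00262026  0.03167911]
N=6 shift [22.1, -2.3, 22.3] turn [0.12, -1.19, -1.68]  (total 189 mm 12 deg)
N=2 shift [17.7, 21.1, -0.0] turn [0.0, -0.0, 0.0]  (total 55 mm 0 deg)
N=3 shift [5.4, 6.4, -0.0] turn [0.0, -0.0, 0.0]  (total 25 mm 0 deg)
```

Call:
{"fn": "servo_tool", "kwargs": {
  "rows": [
    [[22.1,-2.3,22.3],[0.1,-1.2,-1.7],40],
    [[22.1,-2.3,22.3],[0.1,-1.2,-1.7],40],
    [[22.1,-2.3,22.3],[0.1,-1.2,-1.7],40],
    [[22.1,-2.3,22.3],[0.1,-1.2,-1.7],40],
    [[22.1,-2.3,22.3],[0.1,-1.2,-1.7],40]
  ]
}}

```text
time_s: 14.72
tool_pos: [0.563, 0.013, 0.1244]
tcp_rot: [-1.591, 0.725, -1.493]
ft_force: [0.6, -0.9, -2.1]
width: 0.0487
```

Call:
{"fn": "servo_tool", "kwargs": {
  "rows": [
    [[22.1,-2.3,22.3],[0.1,-1.2,-1.7],40],
    [[0,0,0],[0,0,0],40],
    [[0,0,0],[0,0,0],40],
    [[0,0,0],[0,0,0],40]
  ]
}}

```text
time_s: 15.05
tool_pos: [0.5852, -0.0017, 0.112]
tcp_rot: [-1.572, 0.698, -1.465]
ft_force: [-0.3, 0.4, -2.1]
width: 0.0486
```

```bash
python3 - <<'E'
from former import *
st(); Rf,p=place(1,.012,.047,jaw=1,Rg=Rt(95,50,-1)); p[:2]-=.0015*ex
B2=plan(Rf,p+[0,0,.025],N=3); plan(Rf,p,A=B2,N=3)
E
```

```text
t 15.1 q [-0.44, 0.74, 1.4, 0.59, 1.44, -0.76] p [585.2, -1.7, 112.0] F [-0.3, 0.4, -2.1] w 48.6
axis [ 0.103 -0.995  0.   ] wrist [ 0.71  1.38 -0.29]
N=3 shift [12.1, 13.9, 0.1] turn [0.06, 0.04, 0.0]  (total 55 mm 0 deg)
N=3 shift [5.4, 6.4, -0.0] turn [0.0, -0.0, 0.0]  (total 25 mm 0 deg)
```

Call:
{"fn": "servo_tool", "kwargs": {
  "rows": [
    [[12,14,0],[0,0,0],40],
    [[12,14,0],[0,0,0],40],
    [[12,14,0],[0,0,0],40],
    [[0,0,0],[0,0,0],40]
  ]
}}

```text
time_s: 15.38
tool_pos: [0.5837, -0.0018, 0.0546]
tcp_rot: [-1.577, 0.699, -1.468]
ft_force: [-0.6, 1.3, -1.4]
width: 0.0487
```

Call:
{"fn": "servo_tool", "kwargs": {
  "rows": [
    [[5.4,6.4,0],[0,0,0],40],
    [[5.4,6.4,0],[0,0,0],40],
    [[5.4,6.4,0],[0,0,0],40],
    [[0,0,0],[0,0,0],40],
    [[0,0,0],[0,0,0],40]
  ]
}}

```text
time_s: 15.8
tool_pos: [0.5863, -0.0027, 0.0323]
tcp_rot: [-1.569, 0.697, -1.463]
ft_force: [-0.2, 0.9, 2.1]
width: 0.0489
```

Call:
{"fn": "servo_tool", "kwargs": {
  "rows": [
    [[0,0,0],[0,0,0],40],
    [[0,0,0],[0,0,0],40]
  ]
}}

```text
time_s: 15.97
tool_pos: [0.5863, -0.0027, 0.0323]
tcp_rot: [-1.569, 0.697, -1.462]
ft_force: [0.2, 0.6, 3.7]
width: 0.049
```

Seated lightly (z force about 4 N). I'll release and retreat.

Call:
{"fn": "servo_tool", "kwargs": {
  "rows": [
    [[0,0,0],[0,0,0],70],
    [[0,0,0],[0,0,0],70],
    [[0,0,0],[0,0,0],70],
    [[0,0,0],[0,0,0],70]
  ]
}}

```text
time_s: 16.3
tool_pos: [0.5861, -0.0029, 0.0316]
tcp_rot: [-1.569, 0.696, -1.463]
ft_force: [0.6, 0.8, 0.0]
width: 0.0594
```

Call:
{"fn": "servo_tool", "kwargs": {
  "rows": [
    [[0,-15,0],[0,0,0],70],
    [[0,-20,0],[0,0,0],70],
    [[0,-35,0],[0,0,0],70],
    [[0,-40,0],[0,0,0],70],
    [[0,-40,0],[0,0,0],70]
  ]
}}

```text
time_s: 16.72
tool_pos: [0.5959, -0.0991, 0.1477]
tcp_rot: [-1.571, 0.697, -1.463]
ft_force: [0.9, -0.6, -0.1]
width: 0.0594
```

Call:
{"fn": "servo_tool", "kwargs": {
  "rows": [
    [[0,-40,0],[0,0,0],70],
    [[0,-30,0],[0,0,0],70],
    [[0,0,0],[0,0,0],50]
  ]
}}

```text
time_s: 16.97
tool_pos: [0.6026, -0.148, 0.2052]
tcp_rot: [-1.559, 0.69, -1.46]
ft_force: [1.3, 0.0, -0.2]
width: 0.0492
```

```bash
cat > fl.py <<'E'
from h import *
rorg=np.array([.5465,.2574]); ryaw=3.9; torg=np.array([.4933,-.2593]); tyaw=6.5
def fr(o,yaw): a=np.radians(yaw); e=np.array([np.cos(a),np.sin(a)]); n=np.array([-e[1],e[0]]); return lambda x,y:np.array(o)+e*x+n*y
rack=fr(rorg,ryaw); tray=fr(torg,tyaw)
def Rf(yaw,tilt=0,s=1):
    """tool down, jaws along rack/tray x (z = s*ex), float tilted `tilt` deg with +x end up"""
    a=np.radians(yaw); e=np.array([np.cos(a),np.sin(a),0]); R=np.column_stack([np.cross([0,0,-1],s*e),[0,0,-1],s*e])
    n=np.array([-e[1],e[0],0]); return Ro.from_rotvec(-np.radians(tilt)*n).as_matrix()@R
E
python3 - <<'E'
from fl import *
st(); a=snap('scene','pics/s7.png');b=snap('top','pics/t7.png');a=cv2.imread('pics/s7.png');b=cv2.imread('pics/t7.png')
cv2.imwrite('pics/c7.png',np.hstack([cv2.resize(a[230:345,255:500],(735,345),interpolation=2)]))
for s in(1,-1): print(wrist(Rf(3.9,0,s),.4,1.9),wrist(Rf(6.5,0,s),-.5,1.9))
for y in(99,33,-33,-99): print(rack(.014,y/1000), tray(.014,y/1000))
p=np.r_[rack(.014,-.099),.15]
for s in(1,-1): plan(Rf(3.9,0,s),p)
E
```

```text
t 17.0 q [-0.62, 0.77, 1.06, 0.52, 1.78, -0.74] p [602.6, -148.0, 205.2] F [1.3, 0.0, -0.2] w 49.2
[-1.26491584e-06  1.24158918e+00  3.31728895e-01] [ 2.23462468e-06  1.24158965e+00 -6.13650797e-01]
[ 1.26491284e-06  1.24159613e+00 -2.80986458e+00] [-2.23462010e-06  1.24159566e+00  2.52794330e+00]
[0.55373407 0.35712296] [ 0.49600289 -0.15935154]
[0.55822308 0.2912758 ] [ 0.5034743  -0.22492728]
[0.56271208 0.22542863] [ 0.51094571 -0.29050303]
[0.56720109 0.15958147] [ 0.51841712 -0.35607877]
N=9 shift [-29.9, 18.4, -0.7] turn [0.07, 0.23, -4.43]  (total 310 mm 40 deg)
N=28 shift [0.6, 5.4, 14.9] turn [-2.17, -5.97, -0.03]  (total 310 mm 178 deg)
```

View pics/c7.png

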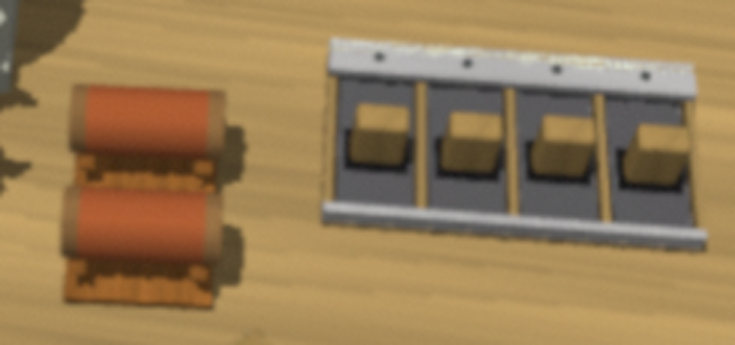

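Call:
{"fn": "servo_tool", "kwargs": {
  "rows": [
    [[-29.9,18.4,-0.7],[0.1,0.2,-4.4],50],
    [[-29.9,18.4,-0.7],[0.1,0.2,-4.4],50],
    [[-29.9,18.4,-0.7],[0.1,0.2,-4.4],50],
    [[-29.9,18.4,-0.7],[0.1,0.2,-4.4],50],
    [[-29.9,18.4,-0.7],[0.1,0.2,-4.4],50]
  ]
}}

```text
time_s: 17.48
tool_pos: [0.5789, 0.0324, 0.1981]
tcp_rot: [-1.571, 0.31, -1.483]
ft_force: [0.7, 1.0, 0.5]
width: 0.0428
```

Call:
{"fn": "servo_tool", "kwargs": {
  "rows": [
    [[-29.9,18.4,-0.7],[0.1,0.2,-4.4],50],
    [[-29.9,18.4,-0.7],[0.1,0.2,-4.4],50],
    [[-29.9,18.4,-0.7],[0.1,0.2,-4.4],50],
    [[-29.9,18.4,-0.7],[0.1,0.2,-4.4],50],
    [[0,0,0],[0,0,0],50]
  ]
}}

```text
time_s: 17.9
tool_pos: [0.5613, 0.17, 0.1461]
tcp_rot: [-1.573, 0.004, -1.486]
ft_force: [-1.3, -0.4, -0.7]
width: 0.0427
```

Call:
{"fn": "servo_tool", "kwargs": {
  "rows": [
    [[0,0,0],[0,0,0],50],
    [[0,0,0],[0,0,0],50]
  ]
}}

```text
time_s: 18.07
tool_pos: [0.5656, 0.1613, 0.1492]
tcp_rot: [-1.568, 0.006, -1.496]
ft_force: [0.9, -0.8, 0.7]
width: 0.0426
```

```bash
cat >> fl.py <<'E'
def tilt_rows(yaw,x,y,z0=.032,deg=15,N=3,A=None):
    """from gripped level pose A: turn about the toe's lower edge, then draw and lift"""
    A=cur() if A is None else A
    a=np.radians(yaw); e=np.array([np.cos(a),np.sin(a),0]); n=np.array([-e[1],e[0],0])
    piv=A[:3,3]-.074*e; piv[2]=.008
    Q=Ro.from_rotvec(-np.radians(deg)*n).as_matrix(); B=plan(Q@A[:3,:3],piv+Q@(A[:3,3]-piv)+.002*e+[0,0,.0015],N=N,A=A)
    C=plan(B[:3,:3],B[:3,3]+.04*e+[0,0,.006],N=4,A=B)
    D=plan(C[:3,:3],C[:3,3]+[0,0,.13],N=4,A=C); return D
E
python3 - <<'E'
from fl import *
st(); p=np.r_[rack(.0145,-.099),.032]; B=plan(Rf(3.9),p+[0,0,.05],N=2); B=plan(Rf(3.9),p,N=2,A=B)
tilt_rows(3.9,0,0,A=B)
E
```

```text
t 18.1 q [0.14, 0.53, 1.46, 0.01, 1.15, 0.07] p [565.6, 161.3, 149.2] F [0.9, -0.8, 0.7] w 42.6
N=2 shift [1.0, 33.6, 0.9] turn [-0.07, 0.21, -0.16]  (total 67 mm 1 deg)
N=2 shift [-0.0, 25.0, -0.0] turn [0.0, -0.0, 0.0]  (total 50 mm 0 deg)
N=3 shift [-0.0, -6.8, -1.7] turn [5.0, -0.0, -0.0]  (total 21 mm 15 deg)
N=4 shift [0.0, 1.1, 10.0] turn [-0.0, -0.0, 0.0]  (total 40 mm 0 deg)
N=4 shift [-0.0, -31.4, 8.4] turn [-0.0, -0.0, 0.0]  (total 130 mm 0 deg)
```

Call:
{"fn": "servo_tool", "kwargs": {
  "rows": [
    [[1,33.6,0.9],[0,0.2,-0.2],50],
    [[1,33.6,0.9],[0,0.2,-0.2],50],
    [[0,20,0],[0,0,0],50],
    [[0,20,0],[0,0,0],50],
    [[0,10,0],[0,0,0],50]
  ]
}}

```text
time_s: 18.48
tool_pos: [0.5683, 0.1563, 0.0306]
tcp_rot: [-1.57, -0.001, -1.509]
ft_force: [-0.8, -0.2, 0.2]
width: 0.0428
```

Call:
{"fn": "servo_tool", "kwargs": {
  "rows": [
    [[0,0,0],[0,0,0],50],
    [[0,0,0],[0,0,0],10],
    [[0,0,0],[0,0,0],10],
    [[0,0,0],[0,0,0],10],
    [[0,0,0],[0,0,0],10]
  ],
  "newtons": 60
}}

```text
time_s: 18.9
tool_pos: [0.5705, 0.1587, 0.0348]
tcp_rot: [-1.563, -0.002, -1.505]
ft_force: [1.3, -2.0, 3.3]
width: 0.0211
```

Call:
{"fn": "servo_tool", "kwargs": {
  "rows": [
    [[0,0,0],[0,0,0],10],
    [[0,0,0],[0,0,0],10],
    [[0,0,0],[0,0,0],10]
  ]
}}

```text
time_s: 19.15
tool_pos: [0.5705, 0.1588, 0.0347]
tcp_rot: [-1.563, -0.002, -1.505]
ft_force: [2.2, -1.7, 6.3]
width: 0.0211
```

```bash
python3 - <<'E'
from fl import *
st(); tilt_rows(3.9,0,0); snap('scene','pics/s8.png'); a=cv2.imread('pics/s8.png'); cv2.imwrite('pics/c8.png',cv2.resize(a[200:330,330:510],(720,520),interpolation=2))
E
```

```text
t 19.1 q [0.14, 0.67, 1.56, -0.0, 0.9, 0.08] p [570.5, 158.8, 34.7] F [2.2, -1.7, 6.3] w 21.1
N=3 shift [0.0, -6.8, -1.8] turn [5.0, 0.01, 0.01]  (total 21 mm 15 deg)
N=4 shift [-0.0, 1.2, 10.0] turn [0.0, -0.0, 0.0]  (total 40 mm 0 deg)
N=4 shift [0.0, -31.3, 8.7] turn [0.0, -0.0, 0.0]  (total 130 mm 0 deg)
```

View pics/c8.png

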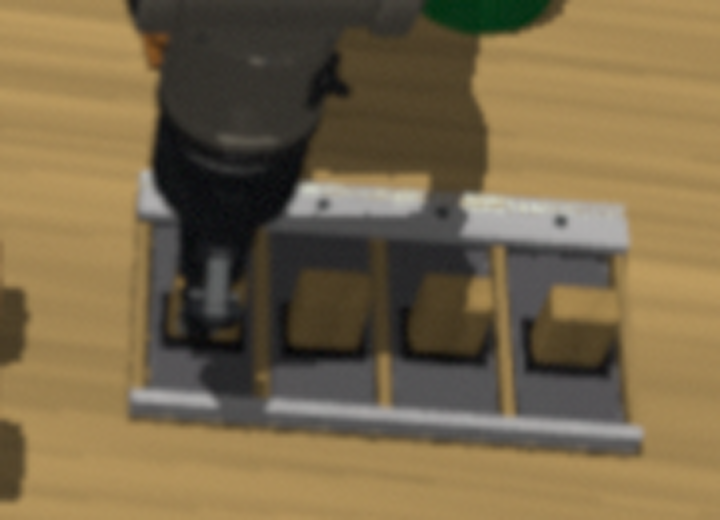

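Call:
{"fn": "servo_tool", "kwargs": {
  "rows": [
    [[0,-6.8,-1.8],[5,0,0],10],
    [[0,-6.8,-1.8],[5,0,0],10],
    [[0,-6.8,-1.8],[5,0,0],10],
    [[0,0,0],[0,0,0],10],
    [[0,0,0],[0,0,0],10]
  ]
}}

```text
time_s: 19.62
tool_pos: [0.5613, 0.1588, 0.0534]
tcp_rot: [-1.306, -0.001, -1.505]
ft_force: [0.1, -0.2, -2.2]
width: 0.0213
```

Call:
{"fn": "servo_tool", "kwargs": {
  "rows": [
    [[0,1.2,10],[0,0,0],10],
    [[0,1.2,10],[0,0,0],10],
    [[0,1.2,10],[0,0,0],10],
    [[0,1.2,10],[0,0,0],10],
    [[0,0,0],[0,0,0],10]
  ]
}}

```text
time_s: 20.03
tool_pos: [0.6045, 0.1612, 0.0591]
tcp_rot: [-1.304, -0.001, -1.506]
ft_force: [-0.0, -0.2, -1.3]
width: 0.0213
```

```bash
python3 - <<'E'
from fl import *
st(); snap('scene','pics/s9.png'); a=cv2.imread('pics/s9.png'); cv2.imwrite('pics/c9.png',cv2.resize(a[220:340,330:510],(540,360),interpolation=2))
E
```

```text
t 20.0 q [0.15, 0.59, 1.69, -0.04, 0.6, 0.12] p [604.5, 161.2, 59.1] F [-0.0, -0.2, -1.3] w 21.3
```

View pics/c9.png

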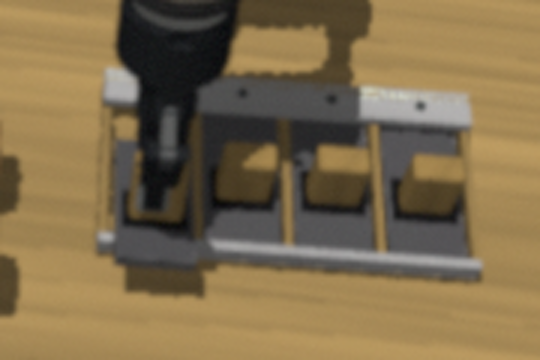

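Call:
{"fn": "servo_tool", "kwargs": {
  "rows": [
    [[0,-31.3,8.7],[0,0,0],10],
    [[0,-31.3,8.7],[0,0,0],10],
    [[0,-31.3,8.7],[0,0,0],10],
    [[0,-31.3,8.7],[0,0,0],10],
    [[0,0,0],[0,0,0],10]
  ]
}}

```text
time_s: 20.5
tool_pos: [0.6053, 0.162, 0.1962]
tcp_rot: [-1.293, -0.0, -1.505]
ft_force: [0.9, 0.6, -1.1]
width: 0.0217
```

```bash
python3 - <<'E'
from fl import *
st()
for n,b in(('top',(366,218,500,304)),('scene',(130,190,275,270))):
  im=cv2.imread(f'pics/{n}0.png'); h=cv2.cvtColor(im,cv2.COLOR_BGR2HSV); m=cv2.inRange(h,(0,0,60),(180,70,255)); mm=np.zeros_like(m); mm[b[1]:b[3],b[0]:b[2]]=m[b[1]:b[3],b[0]:b[2]]
  k=max(cv2.findContours(cv2.morphologyEx(mm,cv2.MORPH_CLOSE,np.ones((5,5))),0,1)[0],key=cv2.contourArea)
  for z in(.024,0.): 
    W=np.array([at(n,p[0],z)[:2] for p in k])*1000; print(n,z,cv2.minAreaRect(W.astype(np.float32)))
  # dividers: dark lines, image crop stats
cv2.imwrite('pics/tr.png',cv2.resize(np.hstack([cv2.imread('pics/top0.png')[220:302,368:498]]),None,fx=6,fy=6,interpolation=2))
print(wrist(Rf(6.5),-.5,1.9)); B=plan(Rf(6.5),np.r_[tray(.0,-.099),.15])
E
```

```text
t 20.5 q [0.15, 0.42, 1.55, -0.03, 0.9, 0.1] p [605.3, 162.0, 196.2] F [0.9, 0.6, -1.1] w 21.7
top 0.024 ((493.55609130859375, -258.971923828125), (149.271484375, 276.1556701660156), 6.677949905395508)
top 0.0 ((496.76702880859375, -263.3934631347656), (152.00645446777344, 281.2154235839844), 6.6779561042785645)
scene 0.024 ((497.5997009277344, -258.1044616699219), (159.9491729736328, 276.5130920410156), 6.822197914123535)
scene 0.0 ((481.40106201171875, -266.05780029296875), (163.46946716308594, 282.59869384765625), 6.822167873382568)
[ 2.23462468e-06  1.24158965e+00 -6.13650797e-01]
N=15 shift [33.9, 1.7, -10.1] turn [-1.06, -0.18, 0.03]  (total 531 mm 16 deg)
```

View pics/tr.png

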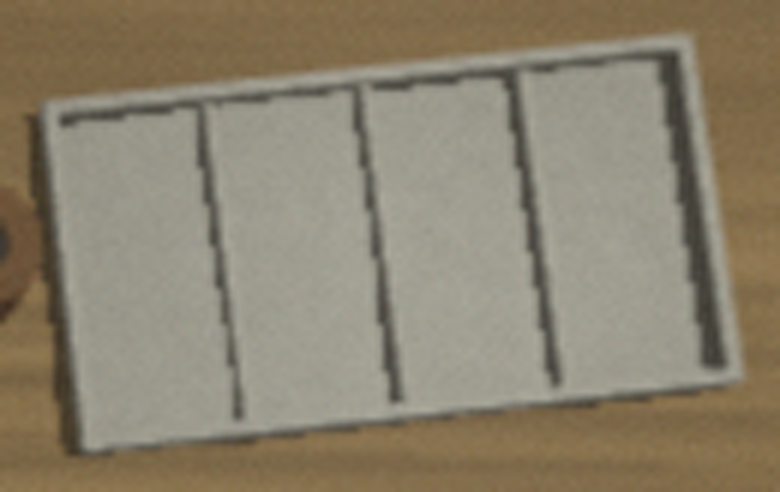

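```bash
sed -i 's/torg=.*/torg=np.array([.4935,-.2587]); tyaw=6.7/' fl.py; python3 - <<'E'
from fl import *
B=plan(Rf(6.7),np.r_[tray(.01,-.099),.15])
E
```

```text
N=15 shift [33.8, 1.8, -9.5] turn [-1.06, -0.19, 0.03]  (total 528 mm 16 deg)
```

Call:
{"fn": "servo_tool", "kwargs": {
  "rows": [
    [[33.8,1.8,-9.5],[-1.06,-0.2,0],10],
    [[33.8,1.8,-9.5],[-1.06,-0.2,0],10],
    [[33.8,1.8,-9.5],[-1.06,-0.2,0],10],
    [[33.8,1.8,-9.5],[-1.06,-0.2,0],10],
    [[33.8,1.8,-9.5],[-1.06,-0.2,0],10]
  ]
}}

```text
time_s: 20.92
tool_pos: [0.5692, -0.0115, 0.1688]
tcp_rot: [-1.4, -0.004, -1.487]
ft_force: [0.5, -0.7, -1.4]
width: 0.0214
```

Call:
{"fn": "servo_tool", "kwargs": {
  "rows": [
    [[33.8,1.8,-9.5],[-1.06,-0.2,0],10],
    [[33.8,1.8,-9.5],[-1.06,-0.2,0],10],
    [[33.8,1.8,-9.5],[-1.06,-0.2,0],10],
    [[33.8,1.8,-9.5],[-1.06,-0.2,0],10],
    [[33.8,1.8,-9.5],[-1.06,-0.2,0],10]
  ]
}}

```text
time_s: 21.33
tool_pos: [0.5388, -0.1842, 0.1545]
tcp_rot: [-1.492, -0.005, -1.47]
ft_force: [0.9, 0.0, -1.5]
width: 0.0217
```

Call:
{"fn": "servo_tool", "kwargs": {
  "rows": [
    [[33.8,1.8,-9.5],[-1.06,-0.2,0],10],
    [[33.8,1.8,-9.5],[-1.06,-0.2,0],10],
    [[33.8,1.8,-9.5],[-1.06,-0.2,0],10],
    [[33.8,1.8,-9.5],[-1.06,-0.2,0],10],
    [[33.8,1.8,-9.5],[-1.06,-0.2,0],10]
  ]
}}

```text
time_s: 21.75
tool_pos: [0.5103, -0.3572, 0.1446]
tcp_rot: [-1.584, -0.005, -1.453]
ft_force: [0.8, 0.4, -1.6]
width: 0.0213
```

Call:
{"fn": "servo_tool", "kwargs": {
  "rows": [
    [[0,0,0],[0,0,0],10],
    [[0,0,0],[0,0,0],10],
    [[0,0,0],[0,0,0],10]
  ]
}}

```text
time_s: 22.0
tool_pos: [0.5109, -0.3553, 0.1446]
tcp_rot: [-1.583, -0.006, -1.454]
ft_force: [0.5, -0.6, -2.8]
width: 0.0211
```

```bash
python3 - <<'E'
from fl import *
st(); B=plan(Rf(6.7),np.r_[tray(.01,-.099),.062])
E
```

```text
t 22.0 q [-0.72, 0.6, 1.35, -0.01, 1.2, -0.84] p [510.9, -355.3, 144.6] F [0.5, -0.6, -2.8] w 21.1
N=3 shift [0.2, 27.5, 1.6] turn [0.24, 0.0, 0.11]  (total 83 mm 1 deg)
```

Call:
{"fn": "servo_tool", "kwargs": {
  "rows": [
    [[0.2,27.5,1.6],[0.25,0,0.1],10],
    [[0.2,27.5,1.6],[0.25,0,0.1],10],
    [[0.2,27.5,1.6],[0.25,0,0.1],10],
    [[0,0,0],[0,0,0],10],
    [[0,0,0],[0,0,0],10]
  ]
}}

```text
time_s: 22.42
tool_pos: [0.5153, -0.3548, 0.0622]
tcp_rot: [-1.571, 0.0, -1.452]
ft_force: [0.3, -0.0, -2.3]
width: 0.0212
```

```bash
python3 - <<'E'
from fl import *
st(); snap('scene','pics/sa.png'); snap('top','pics/ta.png'); a=cv2.imread('pics/sa.png'); b=cv2.imread('pics/ta.png'); cv2.imwrite('pics/ca.png',np.hstack([cv2.resize(a[190:275,130:240],(440,340),interpolation=2),cv2.resize(b[220:305,410:500],(360,340),interpolation=2)]))
E
```

```text
t 22.4 q [-0.73, 0.69, 1.43, -0.0, 1.02, -0.84] p [515.3, -354.8, 62.2] F [0.3, -0.0, -2.3] w 21.2
```

View pics/ca.png

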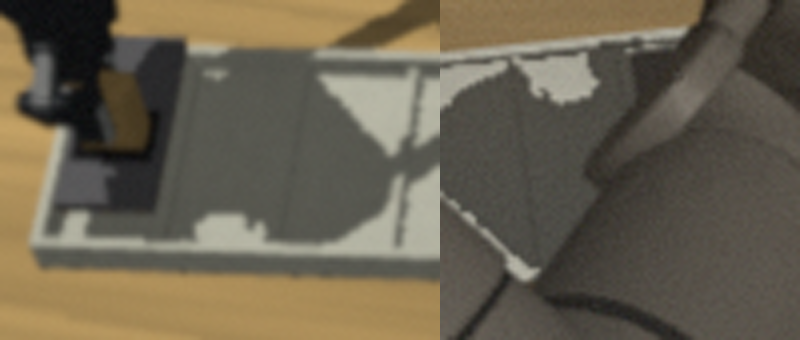

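```bash
python3 - <<'E'
from fl import *
f=lambda x,y,z=.0455:at('scene',(130+x/4,190+y/4),z)[:2]
a,b,c=f(53,207),f(156,212),f(187,40)
a0=np.radians(6.7); e=np.array([np.cos(a0),np.sin(a0)]); n=np.array([-e[1],e[0]])
L=lambda p:np.round([(p-torg)@e*1000,(p-torg)@n*1000],1)
print(L(a),L(b),L(c),'tcp',L(cur()[:2,3])); B=plan(Rf(6.7),np.r_[tray(-.0,-.099),.034],N=3)
E
```

```text
[  59.9 -119.8] [ 61.  -61.4] [-61.3 -64.2] tcp [  11.7 -100. ]
N=3 shift [-0.4, 10.3, -3.9] turn [-0.07, 0.03, 0.09]  (total 33 mm 0 deg)
```

```bash
python3 - <<'E'
from fl import *
g=lambda x,y,z:(at('scene',(255+x/3,230+y/3),z)[:2]*1000).round(1)
print('grip base front mid',g(377,165,.018),'expect',rack(.014+.011,-.099)*1000)
l,r_=g(323,206,.024),g(706,233,.024); print('lip',l,r_,(l+r_)/2,'expect',rack(.07,-.136)*1000,rack(.07,.136)*1000)
P=lambda p:((proj('scene',p)-[130,190])*4).round(0)
T_=cur()[:3,3]; print('tcp',P(T_)); 
print('front-finger tip',P(T_+[.018,0.002,0]))
for off in(0,.009):
  for x in(-.074,.046):
    for y in(-.028,.028): print(off,P(np.r_[tray(.0117+x,-.1+y+off),.0455]))
E
```

```text
grip base front mid [579.9 164.7] expect [578.17562075 160.32963866]
lip [623.1 129.1] [603.5 400.3] [613.3 264.7] expect [625.58797905 126.47600842] [607.08781999 397.84613227]
tcp [ 96. 118.]
front-finger tip [ 90. 144.]
0 [80. 36.]
0 [174.  38.]
0 [ 39. 203.]
0 [138. 207.]
0.009 [95. 36.]
0.009 [189.  39.]
0.009 [ 55. 204.]
0.009 [154. 207.]
```

Call:
{"fn": "servo_tool", "kwargs": {
  "rows": [
    [[4,0,0],[0,0,0],10],
    [[3.5,0,0],[0,0,0],10],
    [[0,0,0],[0,0,0],10],
    [[0,0,0],[0,0,0],10]
  ]
}}

```text
time_s: 22.85
tool_pos: [0.5168, -0.3648, 0.064]
tcp_rot: [-1.568, -0.004, -1.454]
ft_force: [0.0, 0.1, -1.8]
width: 0.021
```

Call:
{"fn": "servo_tool", "kwargs": {
  "rows": [
    [[0,9,0],[0,0,0],10],
    [[0,9,0],[0,0,0],10],
    [[0,6,0],[0,0,0],10],
    [[0,0,0],[0,0,0],10],
    [[0,0,0],[0,0,0],10]
  ]
}}

```text
time_s: 23.27
tool_pos: [0.5173, -0.3623, 0.0439]
tcp_rot: [-1.567, -0.002, -1.452]
ft_force: [-9.1, 15.2, 36.5]
width: 0.0214
```

```bash
python3 - <<'E'
from fl import *
st(); snap('scene','pics/sb.png'); a=cv2.imread('pics/sb.png'); cv2.imwrite('pics/cb.png',cv2.resize(a[185:275,130:240],(660,540),interpolation=2))
E
```

```text
t 23.3 q [-0.73, 0.72, 1.43, 0.0, 0.99, -0.85] p [517.3, -362.3, 43.9] F [-9.1, 15.2, 36.5] w 21.4
```

View pics/cb.png

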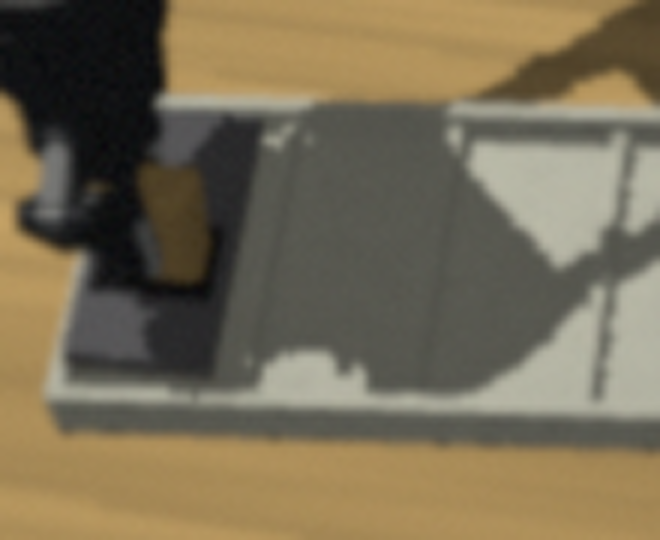

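```bash
python3 - <<'E'
from fl import *
a0=np.radians(6.7); e=np.array([np.cos(a0),np.sin(a0)]); n=np.array([-e[1],e[0]])
L=lambda p:np.round([(p-torg)@e*1000,(p-torg)@n*1000],1)
f=lambda x,y,z:L(at('scene',(130+x/6,185+y/6),z)[:2])
print('plate FR top',f(215,368,.027),f(215,368,.037),'FL',f(67,355,.027),f(67,355,.037),'BR',f(265,118,.03))
print('div1 left edge',f(252,372,.016),'right',f(262,372,.016),'div2',f(425,388,.016),'back div1',f(288,140,.016))
print('wall outer FL corner top',f(50,398,.024),'inner FL',f(66,380,.024))
print('tcp',L(cur()[:2,3]))
E
```

```text
plate FR top [ 58.  -72.8] [ 64.6 -69.6] FL [  54.2 -130. ] [  60.9 -126.3] BR [-59.2 -72.9]
div1 left edge [ 52.  -61.8] right [ 51.8 -58. ] div2 [56.7  5.1] back div1 [-59.3 -66.3]
wall outer FL corner top [  71.9 -133.7] inner FL [  63.6 -129.3]
tcp [  11.5 -105.6]
```

Call:
{"fn": "servo_tool", "kwargs": {
  "rows": [
    [[0,-10,0],[0,0,0],10],
    [[0,-10,0],[0,0,0],10],
    [[-2.5,0,0],[0,0,0],10],
    [[-2.5,0,0],[0,0,0],10],
    [[0,0,0],[0,0,0],10]
  ]
}}

```text
time_s: 23.73
tool_pos: [0.5155, -0.3584, 0.058]
tcp_rot: [-1.57, -0.001, -1.453]
ft_force: [0.0, -0.1, -1.8]
width: 0.0213
```

Call:
{"fn": "servo_tool", "kwargs": {
  "rows": [
    [[0,5,0],[0,0,0],10],
    [[0,5,0],[0,0,0],10],
    [[0,3,0],[0,0,0],10],
    [[0,0,0],[0,0,0],10],
    [[0,0,0],[0,0,0],10]
  ]
}}

```text
time_s: 24.15
tool_pos: [0.5158, -0.3591, 0.0454]
tcp_rot: [-1.57, -0.002, -1.453]
ft_force: [1.1, 0.1, -1.9]
width: 0.0213
```

Call:
{"fn": "servo_tool", "kwargs": {
  "rows": [
    [[0,3,0],[0,0,0],10],
    [[0,3,0],[0,0,0],10],
    [[0,0,0],[0,0,0],10],
    [[0,0,0],[0,0,0],10]
  ]
}}

```text
time_s: 24.48
tool_pos: [0.516, -0.3592, 0.0399]
tcp_rot: [-1.569, -0.003, -1.453]
ft_force: [0.0, 0.1, -1.9]
width: 0.0217
```

```bash
python3 - <<'E'
from fl import *
a0=np.radians(6.7); e=np.array([np.cos(a0),np.sin(a0)]); n=np.array([-e[1],e[0]])
st(); p=cur()[:2,3]-torg; print(p@e,p@n)
E
```

```text
t 24.5 q [-0.73, 0.72, 1.44, -0.0, 0.98, -0.85] p [516.0, -359.2, 39.9] F [0.0, 0.1, -1.9] w 21.7
0.010590875254459928 -0.10243676570840629
```

Call:
{"fn": "servo_tool", "kwargs": {
  "rows": [
    [[0,3,0],[0,0,0],10],
    [[0,3,0],[0,0,0],10],
    [[0,1,0],[0,0,0],10],
    [[0,0,0],[0,0,0],10],
    [[0,0,0],[0,0,0],10]
  ]
}}

```text
time_s: 24.9
tool_pos: [0.5161, -0.3593, 0.0331]
tcp_rot: [-1.569, -0.003, -1.453]
ft_force: [0.2, -0.3, -1.9]
width: 0.021
```

Call:
{"fn": "servo_tool", "kwargs": {
  "rows": [
    [[0,1,0],[0,0,0],10],
    [[0,1,0],[0,0,0],10],
    [[0,0,0],[0,0,0],10]
  ]
}}

```text
time_s: 25.15
tool_pos: [0.5162, -0.3597, 0.0327]
tcp_rot: [-1.568, -0.004, -1.453]
ft_force: [-3.3, 0.5, 8.7]
width: 0.0213
```

Call:
{"fn": "servo_tool", "kwargs": {
  "rows": [
    [[0,0,0],[0,0,0],50],
    [[0,0,0],[0,0,0],50],
    [[0,0,0],[0,0,0],50],
    [[0,0,0],[0,0,0],50]
  ]
}}

```text
time_s: 25.48
tool_pos: [0.5161, -0.3593, 0.031]
tcp_rot: [-1.569, -0.003, -1.453]
ft_force: [0.3, -0.3, 0.2]
width: 0.0428
```

Call:
{"fn": "servo_tool", "kwargs": {
  "rows": [
    [[0,-25,0],[0,0,0],50],
    [[0,-40,0],[0,0,0],50],
    [[0,-40,0],[0,0,0],50],
    [[0,0,0],[0,0,0],50],
    [[0,0,0],[0,0,0],50]
  ]
}}

```text
time_s: 25.9
tool_pos: [0.5171, -0.3601, 0.1391]
tcp_rot: [-1.565, -0.007, -1.453]
ft_force: [0.6, -0.3, 0.3]
width: 0.0425
```

```bash
python3 - <<'E'
from fl import *
st(); snap('scene','pics/sc.png'); a=cv2.imread('pics/sc.png'); h=cv2.cvtColor(a,cv2.COLOR_BGR2HSV)
# grip tops in the rack in the scene view: pale wood blobs inside the lanes, cluster rough
b=(365,255,490,305); m=cv2.inRange(h[b[1]:b[3],b[0]:b[2]],(10,80,60),(25,255,255)); m=cv2.erode(m,np.ones((3,3)))
for c in cv2.findContours(m,0,1)[0]:
  if cv2.contourArea(c)>40: x,y,w,hh=cv2.boundingRect(c); print((x+b[0],y+b[1],w,hh), 'grip mid', (at('scene',(x+b[0]+w/2,y+b[1]+hh/2),.043)*1000).round(1))
for y in(.099,.033,-.033): print(rack(.014,y)*1000)
B=plan(Rf(3.9),np.r_[rack(.0155,-.033),.15])
E
```

```text
t 25.9 q [-0.73, 0.61, 1.35, -0.0, 1.17, -0.85] p [517.1, -360.1, 139.1] F [0.6, -0.3, 0.3] w 42.5
(433, 263, 25, 40) grip mid [568.7 300.5  43. ]
(403, 261, 24, 39) grip mid [572.4 235.3  43. ]
(464, 255, 26, 50) grip mid [550.8 367.8  43. ]
(365, 255, 32, 43) grip mid [573.6 162.2  43. ]
[553.73406613 357.12295767]
[558.22307531 291.27579527]
[562.7120845  225.42863287]
N=17 shift [-34.0, -0.8, 6.1] turn [-0.01, 0.17, 0.01]  (total 587 mm 3 deg)
```

```bash
python3 - <<'E'
from fl import *
B=plan(Rf(3.9),np.r_[rack(.0165,-.031),.15])
E
```

```text
N=17 shift [-34.1, -0.8, 6.1] turn [-0.01, 0.17, 0.01]  (total 589 mm 3 deg)
```

Call:
{"fn": "servo_tool", "kwargs": {
  "rows": [
    [[-34.1,-0.8,6.1],[0,0.17,0],50],
    [[-34.1,-0.8,6.1],[0,0.17,0],50],
    [[-34.1,-0.8,6.1],[0,0.17,0],50],
    [[-34.1,-0.8,6.1],[0,0.17,0],50],
    [[-34.1,-0.8,6.1],[0,0.17,0],50]
  ]
}}

```text
time_s: 26.37
tool_pos: [0.526, -0.1842, 0.1377]
tcp_rot: [-1.572, -0.001, -1.469]
ft_force: [0.9, -0.0, -0.3]
width: 0.0427
```

Call:
{"fn": "servo_tool", "kwargs": {
  "rows": [
    [[-34.1,-0.8,6.1],[0,0.17,0],50],
    [[-34.1,-0.8,6.1],[0,0.17,0],50],
    [[-34.1,-0.8,6.1],[0,0.17,0],50],
    [[-34.1,-0.8,6.1],[0,0.17,0],50],
    [[-34.1,-0.8,6.1],[0,0.17,0],50]
  ]
}}

```text
time_s: 26.78
tool_pos: [0.5398, -0.0117, 0.1415]
tcp_rot: [-1.572, -0.002, -1.483]
ft_force: [1.1, -0.8, -0.5]
width: 0.0429
```

Call:
{"fn": "servo_tool", "kwargs": {
  "rows": [
    [[-34.1,-0.8,6.1],[0,0.17,0],50],
    [[-34.1,-0.8,6.1],[0,0.17,0],50],
    [[-34.1,-0.8,6.1],[0,0.17,0],50],
    [[-34.1,-0.8,6.1],[0,0.17,0],50],
    [[-34.1,-0.8,6.1],[0,0.17,0],50]
  ]
}}

```text
time_s: 27.2
tool_pos: [0.5563, 0.1605, 0.1449]
tcp_rot: [-1.572, -0.003, -1.498]
ft_force: [0.4, 0.2, 0.7]
width: 0.0426
```

Call:
{"fn": "servo_tool", "kwargs": {
  "rows": [
    [[-34.1,-0.8,6.1],[0,0.17,0],50],
    [[-34.1,-0.8,6.1],[0,0.17,0],50],
    [[0,0,0],[0,0,0],50],
    [[0,0,0],[0,0,0],50],
    [[0,0,0],[0,0,0],50]
  ]
}}

```text
time_s: 27.62
tool_pos: [0.5639, 0.2273, 0.1466]
tcp_rot: [-1.572, -0.004, -1.503]
ft_force: [-0.5, -0.9, 0.1]
width: 0.0426
```

```bash
python3 - <<'E'
from fl import *
st(); B=plan(Rf(3.9),np.r_[rack(.0165,-.031),.032],N=5); snap('top','pics/td.png'); a=cv2.imread('pics/td.png')
cv2.imwrite('pics/cd.png',cv2.resize(a[195:275,165:285],(720,480),interpolation=2))
E
```

```text
t 27.6 q [0.26, 0.57, 1.4, -0.0, 1.17, 0.19] p [563.9, 227.3, 146.6] F [-0.5, -0.9, 0.1] w 42.6
N=5 shift [-0.1, 22.9, 0.3] turn [0.01, -0.0, 0.04]  (total 115 mm 0 deg)
```

Call:
{"fn": "servo_tool", "kwargs": {
  "rows": [
    [[0,30,0.5],[0,0,0],50],
    [[0,30,0.5],[0,0,0],50],
    [[0,25,0.5],[0,0,0],50],
    [[0,20,0],[0,0,0],50],
    [[0,9.5,0],[0,0,0],50]
  ]
}}

```text
time_s: 28.08
tool_pos: [0.5649, 0.2254, 0.0307]
tcp_rot: [-1.574, -0.004, -1.506]
ft_force: [0.3, -1.5, 0.8]
width: 0.043
```

Call:
{"fn": "servo_tool", "kwargs": {
  "rows": [
    [[0,0,0],[0,0,0],50],
    [[0,0,0],[0,0,0],10],
    [[0,0,0],[0,0,0],10],
    [[0,0,0],[0,0,0],10],
    [[0,0,0],[0,0,0],10]
  ]
}}

```text
time_s: 28.5
tool_pos: [0.567, 0.2275, 0.0353]
tcp_rot: [-1.567, -0.003, -1.504]
ft_force: [-1.4, -2.0, 3.4]
width: 0.0209
```

Call:
{"fn": "servo_tool", "kwargs": {
  "rows": [
    [[0,0,0],[0,0,0],10],
    [[0,0,0],[0,0,0],10],
    [[0,0,0],[0,0,0],10]
  ]
}}

```text
time_s: 28.75
tool_pos: [0.567, 0.2275, 0.0353]
tcp_rot: [-1.567, -0.003, -1.504]
ft_force: [-2.7, -1.1, 6.8]
width: 0.0212
```

Call:
{"fn": "servo_tool", "kwargs": {
  "rows": [
    [[0,-6.8,-1.8],[5,0,0],10],
    [[0,-6.8,-1.8],[5,0,0],10],
    [[0,-6.8,-1.8],[5,0,0],10],
    [[0,0,0],[0,0,0],10],
    [[0,0,0],[0,0,0],10]
  ]
}}

```text
time_s: 29.17
tool_pos: [0.5587, 0.2275, 0.0542]
tcp_rot: [-1.308, -0.003, -1.503]
ft_force: [1.3, -0.0, -2.0]
width: 0.0214
```

Call:
{"fn": "servo_tool", "kwargs": {
  "rows": [
    [[0,1.2,10],[0,0,0],10],
    [[0,1.2,10],[0,0,0],10],
    [[0,1.2,10],[0,0,0],10],
    [[0,1.2,10],[0,0,0],10],
    [[0,0,0],[0,0,0],10]
  ]
}}

```text
time_s: 29.58
tool_pos: [0.6026, 0.23, 0.0601]
tcp_rot: [-1.304, -0.002, -1.505]
ft_force: [-0.5, 0.5, -1.8]
width: 0.0211
```

Call:
{"fn": "servo_tool", "kwargs": {
  "rows": [
    [[0,-31.3,8.7],[0,0,0],10],
    [[0,-31.3,8.7],[0,0,0],10],
    [[0,-31.3,8.7],[0,0,0],10],
    [[0,-31.3,8.7],[0,0,0],10],
    [[0,0,0],[0,0,0],10]
  ]
}}

```text
time_s: 30.0
tool_pos: [0.6038, 0.2314, 0.1975]
tcp_rot: [-1.295, 0.0, -1.504]
ft_force: [1.4, -0.8, -0.6]
width: 0.0211
```

```bash
python3 - <<'E'
from fl import *
st(); B=plan(Rf(6.7),np.r_[tray(.01,-.0335),.12])
E
```

```text
t 30.0 q [0.27, 0.45, 1.48, -0.07, 0.94, 0.24] p [603.8, 231.4, 197.5] F [1.4, -0.8, -0.6] w 21.1
N=15 shift [34.1, 3.8, -10.2] turn [-1.05, -0.19, 0.03]  (total 537 mm 16 deg)
```

Call:
{"fn": "servo_tool", "kwargs": {
  "rows": [
    [[34.1,3.8,-10.2],[-1.05,-0.2,0],10],
    [[34.1,3.8,-10.2],[-1.05,-0.2,0],10],
    [[34.1,3.8,-10.2],[-1.05,-0.2,0],10],
    [[34.1,3.8,-10.2],[-1.05,-0.2,0],10],
    [[34.1,3.8,-10.2],[-1.05,-0.2,0],10]
  ]
}}

```text
time_s: 30.42
tool_pos: [0.5669, 0.0554, 0.1595]
tcp_rot: [-1.4, -0.006, -1.486]
ft_force: [0.8, -0.4, -2.5]
width: 0.0215
```

Call:
{"fn": "servo_tool", "kwargs": {
  "rows": [
    [[34.1,3.8,-10.2],[-1.05,-0.2,0],10],
    [[34.1,3.8,-10.2],[-1.05,-0.2,0],10],
    [[34.1,3.8,-10.2],[-1.05,-0.2,0],10],
    [[34.1,3.8,-10.2],[-1.05,-0.2,0],10],
    [[34.1,3.8,-10.2],[-1.05,-0.2,0],10]
  ]
}}

```text
time_s: 30.83
tool_pos: [0.5347, -0.1193, 0.1352]
tcp_rot: [-1.492, -0.008, -1.469]
ft_force: [0.4, -0.8, -1.5]
width: 0.0214
```

Call:
{"fn": "servo_tool", "kwargs": {
  "rows": [
    [[34.1,3.8,-10.2],[-1.05,-0.2,0],10],
    [[34.1,3.8,-10.2],[-1.05,-0.2,0],10],
    [[34.1,3.8,-10.2],[-1.05,-0.2,0],10],
    [[34.1,3.8,-10.2],[-1.05,-0.2,0],10],
    [[34.1,3.8,-10.2],[-1.05,-0.2,0],10]
  ]
}}

```text
time_s: 31.25
tool_pos: [0.5033, -0.2945, 0.1154]
tcp_rot: [-1.583, -0.008, -1.452]
ft_force: [0.8, -1.2, -1.8]
width: 0.0212
```

Call:
{"fn": "servo_tool", "kwargs": {
  "rows": [
    [[0,0,0],[0,0,0],10],
    [[0,0,0],[0,0,0],10],
    [[0,0,0],[0,0,0],10]
  ]
}}

```text
time_s: 31.5
tool_pos: [0.5037, -0.2924, 0.1154]
tcp_rot: [-1.583, -0.008, -1.453]
ft_force: [-0.2, 0.0, -2.1]
width: 0.0211
```

```bash
python3 - <<'E'
from fl import *
st(); B=plan(Rf(6.7),np.r_[tray(.01,-.0335),.06],N=3); plan(Rf(6.7),np.r_[tray(.01,-.0335),.038],A=B,N=4)
E
```

```text
t 31.5 q [-0.65, 0.56, 1.51, -0.02, 1.07, -0.76] p [503.7, -292.4, 115.4] F [-0.2, 0.0, -2.1] w 21.1
N=3 shift [-0.5, 18.5, 1.4] turn [0.23, 0.02, 0.15]  (total 56 mm 1 deg)
N=4 shift [-0.0, 5.5, -0.0] turn [0.0, 0.0, 0.0]  (total 22 mm 0 deg)
```

Call:
{"fn": "servo_tool", "kwargs": {
  "rows": [
    [[-0.5,18.5,1.4],[0.23,0,0.15],10],
    [[-0.5,18.5,1.4],[0.23,0,0.15],10],
    [[-0.5,18.5,1.4],[0.23,0,0.15],10],
    [[0,0,0],[0,0,0],10],
    [[0,0,0],[0,0,0],10]
  ]
}}

```text
time_s: 31.92
tool_pos: [0.5073, -0.2896, 0.0601]
tcp_rot: [-1.572, 0.0, -1.45]
ft_force: [1.0, 0.4, -1.3]
width: 0.0213
```

Call:
{"fn": "servo_tool", "kwargs": {
  "rows": [
    [[0,5.5,0],[0,0,0],10],
    [[0,5.5,0],[0,0,0],10],
    [[0,5.5,0],[0,0,0],10],
    [[0,5.5,0],[0,0,0],10],
    [[0,0,0],[0,0,0],10]
  ]
}}

```text
time_s: 32.33
tool_pos: [0.5069, -0.2907, 0.0374]
tcp_rot: [-1.571, -0.0, -1.452]
ft_force: [0.5, 0.3, -1.9]
width: 0.0213
```

Call:
{"fn": "servo_tool", "kwargs": {
  "rows": [
    [[0,0,0],[0,0,0],10],
    [[0,0,0],[0,0,0],10]
  ]
}}

```text
time_s: 32.5
tool_pos: [0.5075, -0.2913, 0.0386]
tcp_rot: [-1.57, -0.002, -1.452]
ft_force: [1.0, -0.5, -1.6]
width: 0.0213
```

```bash
python3 - <<'E'
from fl import *
st()
E
```

```text
t 32.5 q [-0.65, 0.66, 1.58, -0.0, 0.9, -0.77] p [507.5, -291.3, 38.6] F [1.0, -0.5, -1.6] w 21.3
```

Call:
{"fn": "servo_tool", "kwargs": {
  "rows": [
    [[0,3,0],[0,0,0],10],
    [[0,3,0],[0,0,0],10],
    [[0,0.8,0],[0,0,0],10],
    [[0,0,0],[0,0,0],10],
    [[0,0,0],[0,0,0],10]
  ]
}}

```text
time_s: 32.92
tool_pos: [0.5078, -0.2915, 0.0333]
tcp_rot: [-1.569, -0.003, -1.452]
ft_force: [-3.5, 1.5, 9.9]
width: 0.021
```

Call:
{"fn": "servo_tool", "kwargs": {
  "rows": [
    [[0,0,0],[0,0,0],50],
    [[0,0,0],[0,0,0],50],
    [[0,0,0],[0,0,0],50],
    [[0,0,0],[0,0,0],50]
  ]
}}

```text
time_s: 33.25
tool_pos: [0.5074, -0.2912, 0.0315]
tcp_rot: [-1.57, -0.001, -1.452]
ft_force: [0.6, 0.6, -0.2]
width: 0.0426
```

Call:
{"fn": "servo_tool", "kwargs": {
  "rows": [
    [[0,-25,0],[0,0,0],50],
    [[0,-40,0],[0,0,0],50],
    [[0,-40,0],[0,0,0],50],
    [[0,0,0],[0,0,0],50],
    [[0,0,0],[0,0,0],50]
  ]
}}

```text
time_s: 33.67
tool_pos: [0.5086, -0.2919, 0.1393]
tcp_rot: [-1.566, -0.005, -1.452]
ft_force: [-0.6, -0.6, -0.4]
width: 0.0427
```

```bash
python3 - <<'E'
from fl import *
st(); plan(Rf(3.9),np.r_[rack(.0165,.035),.15])
E
```

```text
t 33.7 q [-0.65, 0.53, 1.49, -0.0, 1.12, -0.77] p [508.6, -291.9, 139.3] F [-0.6, -0.6, -0.4] w 42.7
N=17 shift [-34.0, -0.7, 6.3] turn [-0.02, 0.17, 0.02]  (total 588 mm 3 deg)
```

Seated on the floor at the expected height. On to the third float.

Call:
{"fn": "servo_tool", "kwargs": {
  "rows": [
    [[-34,-0.8,6.3],[0,0.17,0],50],
    [[-34,-0.8,6.3],[0,0.17,0],50],
    [[-34,-0.8,6.3],[0,0.17,0],50],
    [[-34,-0.8,6.3],[0,0.17,0],50],
    [[-34,-0.8,6.3],[0,0.17,0],50]
  ]
}}

```text
time_s: 34.08
tool_pos: [0.5185, -0.1168, 0.1389]
tcp_rot: [-1.573, -0.0, -1.468]
ft_force: [0.5, -0.5, -0.0]
width: 0.0427
```

Call:
{"fn": "servo_tool", "kwargs": {
  "rows": [
    [[-34,-0.8,6.3],[0,0.17,0],50],
    [[-34,-0.8,6.3],[0,0.17,0],50],
    [[-34,-0.8,6.3],[0,0.17,0],50],
    [[-34,-0.8,6.3],[0,0.17,0],50],
    [[-34,-0.8,6.3],[0,0.17,0],50]
  ]
}}

```text
time_s: 34.5
tool_pos: [0.5332, 0.0555, 0.1427]
tcp_rot: [-1.573, -0.001, -1.482]
ft_force: [0.6, -0.3, -0.0]
width: 0.0429
```

Call:
{"fn": "servo_tool", "kwargs": {
  "rows": [
    [[-34,-0.8,6.3],[0,0.17,0],50],
    [[-34,-0.8,6.3],[0,0.17,0],50],
    [[-34,-0.8,6.3],[0,0.17,0],50],
    [[-34,-0.8,6.3],[0,0.17,0],50],
    [[-34,-0.8,6.3],[0,0.17,0],50]
  ]
}}

```text
time_s: 34.92
tool_pos: [0.5505, 0.2273, 0.1463]
tcp_rot: [-1.573, -0.002, -1.497]
ft_force: [0.9, -0.1, -0.1]
width: 0.0425
```

Call:
{"fn": "servo_tool", "kwargs": {
  "rows": [
    [[-34,-0.8,6.3],[0,0.17,0],50],
    [[-34,-0.8,6.3],[0,0.17,0],50],
    [[0,0,0],[0,0,0],50],
    [[0,0,0],[0,0,0],50],
    [[0,0,0],[0,0,0],50]
  ]
}}

```text
time_s: 35.33
tool_pos: [0.5583, 0.2939, 0.1479]
tcp_rot: [-1.573, -0.003, -1.502]
ft_force: [-0.3, -0.4, -0.7]
width: 0.0431
```

```bash
python3 - <<'E'
from fl import *
st(); B=plan(Rf(3.9),np.r_[rack(.0165,.035),.032],N=4)
E
```

```text
t 35.3 q [0.36, 0.61, 1.33, -0.0, 1.21, 0.3] p [558.3, 293.9, 147.9] F [-0.3, -0.4, -0.7] w 43.1
N=4 shift [0.1, 29.0, 0.6] turn [0.03, 0.01, 0.04]  (total 116 mm 0 deg)
```

Call:
{"fn": "servo_tool", "kwargs": {
  "rows": [
    [[0,30,0.7],[0,0,0],50],
    [[0,30,0.7],[0,0,0],50],
    [[0,26,0.6],[0,0,0],50],
    [[0,20,0],[0,0,0],50],
    [[0,9.5,0],[0,0,0],50]
  ]
}}

```text
time_s: 35.75
tool_pos: [0.5595, 0.2919, 0.0306]
tcp_rot: [-1.576, -0.003, -1.505]
ft_force: [-0.3, -0.2, 0.1]
width: 0.0425
```

Call:
{"fn": "servo_tool", "kwargs": {
  "rows": [
    [[0,0,0],[0,0,0],50],
    [[0,0,0],[0,0,0],10],
    [[0,0,0],[0,0,0],10],
    [[0,0,0],[0,0,0],10],
    [[0,0,0],[0,0,0],10]
  ]
}}

```text
time_s: 36.17
tool_pos: [0.5621, 0.2947, 0.0357]
tcp_rot: [-1.567, -0.001, -1.502]
ft_force: [1.2, -0.1, 2.6]
width: 0.0212
```

Call:
{"fn": "servo_tool", "kwargs": {
  "rows": [
    [[0,0,0],[0,0,0],10],
    [[0,0,0],[0,0,0],10],
    [[0,0,0],[0,0,0],10]
  ]
}}

```text
time_s: 36.42
tool_pos: [0.5622, 0.2947, 0.0356]
tcp_rot: [-1.567, -0.001, -1.502]
ft_force: [0.1, -1.1, 6.8]
width: 0.0214
```

Call:
{"fn": "servo_tool", "kwargs": {
  "rows": [
    [[0,-6.8,-1.8],[5,0,0],10],
    [[0,-6.8,-1.8],[5,0,0],10],
    [[0,-6.8,-1.8],[5,0,0],10],
    [[0,0,0],[0,0,0],10],
    [[0,0,0],[0,0,0],10]
  ]
}}

```text
time_s: 36.83
tool_pos: [0.5531, 0.2943, 0.0543]
tcp_rot: [-1.31, -0.002, -1.501]
ft_force: [0.5, 0.4, -1.7]
width: 0.0212
```

Call:
{"fn": "servo_tool", "kwargs": {
  "rows": [
    [[0,1.2,10],[0,0,0],10],
    [[0,1.2,10],[0,0,0],10],
    [[0,1.2,10],[0,0,0],10],
    [[0,1.2,10],[0,0,0],10],
    [[0,0,0],[0,0,0],10]
  ]
}}

```text
time_s: 37.25
tool_pos: [0.5968, 0.2968, 0.0599]
tcp_rot: [-1.307, -0.001, -1.504]
ft_force: [-0.2, -0.6, -0.4]
width: 0.021
```

Call:
{"fn": "servo_tool", "kwargs": {
  "rows": [
    [[0,-31.3,8.7],[0,0,0],10],
    [[0,-31.3,8.7],[0,0,0],10],
    [[0,-31.3,8.7],[0,0,0],10],
    [[0,-31.3,8.7],[0,0,0],10],
    [[0,0,0],[0,0,0],10]
  ]
}}

```text
time_s: 37.67
tool_pos: [0.5983, 0.2984, 0.1977]
tcp_rot: [-1.297, 0.003, -1.502]
ft_force: [1.8, 0.3, 0.0]
width: 0.0212
```

```bash
python3 - <<'E'
from fl import *
st(); B=plan(Rf(6.7),np.r_[tray(.01,.0325),.12])
E
```

```text
t 37.7 q [0.39, 0.5, 1.4, -0.1, 0.98, 0.36] p [598.3, 298.4, 197.7] F [1.8, 0.3, 0.0] w 21.2
N=15 shift [34.2, 3.7, -10.4] turn [-1.05, -0.19, 0.01]  (total 539 mm 16 deg)
```

Call:
{"fn": "servo_tool", "kwargs": {
  "rows": [
    [[34.2,3.7,-10.4],[-1.05,-0.2,0],10],
    [[34.2,3.7,-10.4],[-1.05,-0.2,0],10],
    [[34.2,3.7,-10.4],[-1.05,-0.2,0],10],
    [[34.2,3.7,-10.4],[-1.05,-0.2,0],10],
    [[34.2,3.7,-10.4],[-1.05,-0.2,0],10]
  ]
}}

```text
time_s: 38.08
tool_pos: [0.5606, 0.1216, 0.1596]
tcp_rot: [-1.402, -0.004, -1.485]
ft_force: [-0.4, 0.6, -1.4]
width: 0.0214
```

Call:
{"fn": "servo_tool", "kwargs": {
  "rows": [
    [[34.2,3.7,-10.4],[-1.05,-0.2,0],10],
    [[34.2,3.7,-10.4],[-1.05,-0.2,0],10],
    [[34.2,3.7,-10.4],[-1.05,-0.2,0],10],
    [[34.2,3.7,-10.4],[-1.05,-0.2,0],10],
    [[34.2,3.7,-10.4],[-1.05,-0.2,0],10]
  ]
}}

```text
time_s: 38.5
tool_pos: [0.5277, -0.0536, 0.1355]
tcp_rot: [-1.494, -0.006, -1.468]
ft_force: [0.5, -0.4, -0.9]
width: 0.0213
```

Call:
{"fn": "servo_tool", "kwargs": {
  "rows": [
    [[34.2,3.7,-10.4],[-1.05,-0.2,0],10],
    [[34.2,3.7,-10.4],[-1.05,-0.2,0],10],
    [[34.2,3.7,-10.4],[-1.05,-0.2,0],10],
    [[34.2,3.7,-10.4],[-1.05,-0.2,0],10],
    [[34.2,3.7,-10.4],[-1.05,-0.2,0],10]
  ]
}}

```text
time_s: 38.92
tool_pos: [0.4955, -0.2294, 0.1161]
tcp_rot: [-1.585, -0.006, -1.451]
ft_force: [0.8, 0.7, -0.9]
width: 0.0214
```

Call:
{"fn": "servo_tool", "kwargs": {
  "rows": [
    [[0,0,0],[0,0,0],10],
    [[0,0,0],[0,0,0],10],
    [[0,0,0],[0,0,0],10]
  ]
}}

```text
time_s: 39.17
tool_pos: [0.496, -0.2273, 0.1163]
tcp_rot: [-1.584, -0.006, -1.452]
ft_force: [-0.8, 0.7, -2.1]
width: 0.0217
```

```bash
python3 - <<'E'
from fl import *
st(); B=plan(Rf(6.7),np.r_[tray(.01,.0325),.06],N=3); snap('scene','pics/se.png')
E
```

```text
t 39.2 q [-0.56, 0.5, 1.62, -0.02, 1.03, -0.67] p [496.0, -227.3, 116.3] F [-0.8, 0.7, -2.1] w 21.7
N=3 shift [-0.6, 18.7, 1.4] turn [0.25, 0.04, 0.12]  (total 56 mm 1 deg)
```

Call:
{"fn": "servo_tool", "kwargs": {
  "rows": [
    [[-0.6,18.7,1.4],[0.25,0,0.12],10],
    [[-0.6,18.7,1.4],[0.25,0,0.12],10],
    [[-0.6,18.7,1.4],[0.25,0,0.12],10],
    [[0,0,0],[0,0,0],10],
    [[0,0,0],[0,0,0],10]
  ]
}}

```text
time_s: 39.63
tool_pos: [0.4996, -0.2243, 0.0604]
tcp_rot: [-1.572, -0.0, -1.449]
ft_force: [1.1, -0.3, -0.7]
width: 0.0211
```

Call:
{"fn": "servo_tool", "kwargs": {
  "rows": [
    [[0,5.5,0],[0,0,0],10],
    [[0,5.5,0],[0,0,0],10],
    [[0,5.5,0],[0,0,0],10],
    [[0,5.5,0],[0,0,0],10],
    [[0,0,0],[0,0,0],10]
  ]
}}

```text
time_s: 40.05
tool_pos: [0.4992, -0.2255, 0.0377]
tcp_rot: [-1.572, -0.001, -1.451]
ft_force: [-0.1, -0.3, -1.4]
width: 0.0213
```

Call:
{"fn": "servo_tool", "kwargs": {
  "rows": [
    [[0,0,0],[0,0,0],10],
    [[0,0,0],[0,0,0],10]
  ]
}}

```text
time_s: 40.22
tool_pos: [0.4999, -0.226, 0.0388]
tcp_rot: [-1.57, -0.002, -1.451]
ft_force: [0.8, -0.6, -1.0]
width: 0.021
```

Free in the lane. I'll set it down, release, and go up.

Call:
{"fn": "servo_tool", "kwargs": {
  "rows": [
    [[0,3,0],[0,0,0],10],
    [[0,3,0],[0,0,0],10],
    [[0,0.8,0],[0,0,0],10],
    [[0,0,0],[0,0,0],10],
    [[0,0,0],[0,0,0],10]
  ]
}}

```text
time_s: 40.63
tool_pos: [0.4999, -0.2262, 0.0336]
tcp_rot: [-1.569, -0.003, -1.451]
ft_force: [-5.6, 1.1, 13.5]
width: 0.021
```

Call:
{"fn": "servo_tool", "kwargs": {
  "rows": [
    [[0,0,0],[0,0,0],50],
    [[0,0,0],[0,0,0],50],
    [[0,0,0],[0,0,0],50],
    [[0,0,0],[0,0,0],50]
  ]
}}

```text
time_s: 40.97
tool_pos: [0.4997, -0.2259, 0.0317]
tcp_rot: [-1.57, -0.001, -1.451]
ft_force: [0.9, -0.3, 0.2]
width: 0.0428
```

Call:
{"fn": "servo_tool", "kwargs": {
  "rows": [
    [[0,-25,0],[0,0,0],50],
    [[0,-40,0],[0,0,0],50],
    [[0,-40,0],[0,0,0],50],
    [[0,0,0],[0,0,0],50],
    [[0,0,0],[0,0,0],50]
  ]
}}

```text
time_s: 41.38
tool_pos: [0.501, -0.2265, 0.1392]
tcp_rot: [-1.566, -0.005, -1.451]
ft_force: [-0.6, 0.0, -0.4]
width: 0.0428
```

```bash
python3 - <<'E'
from fl import *
st(); plan(Rf(3.9),np.r_[rack(.0165,.101),.15])
E
```

```text
t 41.4 q [-0.56, 0.47, 1.59, -0.0, 1.07, -0.68] p [501.0, -226.5, 139.2] F [-0.6, 0.0, -0.4] w 42.8
N=17 shift [-34.0, -0.7, 6.5] turn [-0.02, 0.18, 0.02]  (total 588 mm 3 deg)
```

Call:
{"fn": "servo_tool", "kwargs": {
  "rows": [
    [[-34,-0.8,6.4],[0,0.17,0],50],
    [[-34,-0.8,6.4],[0,0.17,0],50],
    [[-34,-0.8,6.4],[0,0.17,0],50],
    [[-34,-0.8,6.4],[0,0.17,0],50],
    [[-34,-0.8,6.4],[0,0.17,0],50]
  ]
}}

```text
time_s: 41.8
tool_pos: [0.5111, -0.0515, 0.139]
tcp_rot: [-1.573, -0.001, -1.466]
ft_force: [0.0, -0.4, -0.4]
width: 0.0426
```

Call:
{"fn": "servo_tool", "kwargs": {
  "rows": [
    [[-34,-0.8,6.4],[0,0.17,0],50],
    [[-34,-0.8,6.4],[0,0.17,0],50],
    [[-34,-0.8,6.4],[0,0.17,0],50],
    [[-34,-0.8,6.4],[0,0.17,0],50],
    [[-34,-0.8,6.4],[0,0.17,0],50]
  ]
}}

```text
time_s: 42.22
tool_pos: [0.5261, 0.1208, 0.1427]
tcp_rot: [-1.573, -0.002, -1.481]
ft_force: [1.2, 0.1, -0.2]
width: 0.0427
```

Call:
{"fn": "servo_tool", "kwargs": {
  "rows": [
    [[-34,-0.8,6.4],[0,0.17,0],50],
    [[-34,-0.8,6.4],[0,0.17,0],50],
    [[-34,-0.8,6.4],[0,0.17,0],50],
    [[-34,-0.8,6.4],[0,0.17,0],50],
    [[-34,-0.8,6.4],[0,0.17,0],50]
  ]
}}

```text
time_s: 42.63
tool_pos: [0.5437, 0.2928, 0.1461]
tcp_rot: [-1.573, -0.003, -1.495]
ft_force: [0.2, -0.3, -0.4]
width: 0.0424
```

Call:
{"fn": "servo_tool", "kwargs": {
  "rows": [
    [[-34,-0.8,6.4],[0,0.17,0],50],
    [[-34,-0.8,6.4],[0,0.17,0],50],
    [[0,0,0],[0,0,0],50],
    [[0,0,0],[0,0,0],50],
    [[0,0,0],[0,0,0],50]
  ]
}}

```text
time_s: 43.05
tool_pos: [0.5516, 0.3594, 0.1477]
tcp_rot: [-1.573, -0.003, -1.501]
ft_force: [0.1, -0.7, 0.3]
width: 0.0429
```

```bash
python3 - <<'E'
from fl import *
st(); B=plan(Rf(3.9),np.r_[rack(.0165,.101),.032],N=4)
E
```

```text
t 43.0 q [0.46, 0.66, 1.23, -0.0, 1.26, 0.39] p [551.6, 359.4, 147.7] F [0.1, -0.7, 0.3] w 42.9
N=4 shift [0.1, 28.9, 1.2] turn [0.03, 0.03, 0.05]  (total 116 mm 0 deg)
```

Call:
{"fn": "servo_tool", "kwargs": {
  "rows": [
    [[0,30,1.2],[0,0,0],50],
    [[0,30,1.2],[0,0,0],50],
    [[0,26,1.2],[0,0,0],50],
    [[0,20,1],[0,0,0],50],
    [[0,9.5,0],[0,0,0],50]
  ]
}}

```text
time_s: 43.47
tool_pos: [0.5556, 0.3575, 0.0304]
tcp_rot: [-1.576, -0.004, -1.503]
ft_force: [-1.6, -0.8, -0.5]
width: 0.0429
```

Call:
{"fn": "servo_tool", "kwargs": {
  "rows": [
    [[0,0,0],[0,0,0],50],
    [[0,0,0],[0,0,0],10],
    [[0,0,0],[0,0,0],10],
    [[0,0,0],[0,0,0],10],
    [[0,0,0],[0,0,0],10]
  ]
}}

```text
time_s: 43.88
tool_pos: [0.5579, 0.3604, 0.0358]
tcp_rot: [-1.568, -0.001, -1.501]
ft_force: [1.6, -1.5, 3.5]
width: 0.0213
```

Call:
{"fn": "servo_tool", "kwargs": {
  "rows": [
    [[0,0,0],[0,0,0],10],
    [[0,0,0],[0,0,0],10],
    [[0,0,0],[0,0,0],10]
  ]
}}

```text
time_s: 44.13
tool_pos: [0.5579, 0.3604, 0.0357]
tcp_rot: [-1.568, -0.001, -1.501]
ft_force: [0.5, -1.3, 6.1]
width: 0.0212
```

Call:
{"fn": "servo_tool", "kwargs": {
  "rows": [
    [[0,-6.8,-1.8],[5,0,0],10],
    [[0,-6.8,-1.8],[5,0,0],10],
    [[0,-6.8,-1.8],[5,0,0],10],
    [[0,0,0],[0,0,0],10],
    [[0,0,0],[0,0,0],10]
  ]
}}

```text
time_s: 44.55
tool_pos: [0.5488, 0.36, 0.0542]
tcp_rot: [-1.31, -0.002, -1.5]
ft_force: [0.7, -0.1, -1.3]
width: 0.0208
```

Call:
{"fn": "servo_tool", "kwargs": {
  "rows": [
    [[0,1.2,10],[0,0,0],10],
    [[0,1.2,10],[0,0,0],10],
    [[0,1.2,10],[0,0,0],10],
    [[0,1.2,10],[0,0,0],10],
    [[0,0,0],[0,0,0],10]
  ]
}}

```text
time_s: 44.97
tool_pos: [0.5927, 0.3624, 0.06]
tcp_rot: [-1.307, -0.0, -1.503]
ft_force: [-0.0, -0.8, -2.2]
width: 0.0208
```

Call:
{"fn": "servo_tool", "kwargs": {
  "rows": [
    [[0,-31.3,8.7],[0,0,0],10],
    [[0,-31.3,8.7],[0,0,0],10],
    [[0,-31.3,8.7],[0,0,0],10],
    [[0,-31.3,8.7],[0,0,0],10],
    [[0,0,0],[0,0,0],10]
  ]
}}

```text
time_s: 45.38
tool_pos: [0.5941, 0.3644, 0.1981]
tcp_rot: [-1.297, 0.004, -1.501]
ft_force: [1.5, 0.3, -1.0]
width: 0.0212
```

```bash
python3 - <<'E'
from fl import *
st(); B=plan(Rf(6.7),np.r_[tray(.01,.0985),.12])
E
```

```text
t 45.4 q [0.49, 0.56, 1.3, -0.12, 1.03, 0.47] p [594.1, 364.4, 198.1] F [1.5, 0.3, -1.0] w 21.2
N=15 shift [34.2, 3.7, -10.7] turn [-1.05, -0.18, 0.01]  (total 540 mm 16 deg)
```

Call:
{"fn": "servo_tool", "kwargs": {
  "rows": [
    [[34.2,3.7,-10.7],[-1.05,-0.2,0],10],
    [[34.2,3.7,-10.7],[-1.05,-0.2,0],10],
    [[34.2,3.7,-10.7],[-1.05,-0.2,0],10],
    [[34.2,3.7,-10.7],[-1.05,-0.2,0],10],
    [[34.2,3.7,-10.7],[-1.05,-0.2,0],10]
  ]
}}

```text
time_s: 45.8
tool_pos: [0.5553, 0.1871, 0.1593]
tcp_rot: [-1.403, -0.005, -1.484]
ft_force: [-0.2, -0.8, -2.3]
width: 0.0207
```

Call:
{"fn": "servo_tool", "kwargs": {
  "rows": [
    [[34.2,3.7,-10.7],[-1.05,-0.2,0],10],
    [[34.2,3.7,-10.7],[-1.05,-0.2,0],10],
    [[34.2,3.7,-10.7],[-1.05,-0.2,0],10],
    [[34.2,3.7,-10.7],[-1.05,-0.2,0],10],
    [[34.2,3.7,-10.7],[-1.05,-0.2,0],10]
  ]
}}

```text
time_s: 46.22
tool_pos: [0.5211, 0.0118, 0.1352]
tcp_rot: [-1.494, -0.006, -1.467]
ft_force: [1.6, -0.3, -1.7]
width: 0.0212
```

Call:
{"fn": "servo_tool", "kwargs": {
  "rows": [
    [[34.2,3.7,-10.7],[-1.05,-0.2,0],10],
    [[34.2,3.7,-10.7],[-1.05,-0.2,0],10],
    [[34.2,3.7,-10.7],[-1.05,-0.2,0],10],
    [[34.2,3.7,-10.7],[-1.05,-0.2,0],10],
    [[34.2,3.7,-10.7],[-1.05,-0.2,0],10]
  ]
}}

```text
time_s: 46.63
tool_pos: [0.4878, -0.1643, 0.1159]
tcp_rot: [-1.585, -0.007, -1.45]
ft_force: [1.6, 0.7, -0.6]
width: 0.0214
```

Call:
{"fn": "servo_tool", "kwargs": {
  "rows": [
    [[0,0,0],[0,0,0],10],
    [[0,0,0],[0,0,0],10],
    [[0,0,0],[0,0,0],10]
  ]
}}

```text
time_s: 46.88
tool_pos: [0.4882, -0.1623, 0.116]
tcp_rot: [-1.584, -0.007, -1.45]
ft_force: [-0.2, -0.2, -1.4]
width: 0.021
```

```bash
python3 - <<'E'
from fl import *
st(); B=plan(Rf(6.7),np.r_[tray(.01,.0985),.06],N=3)
E
```

```text
t 46.9 q [-0.46, 0.45, 1.7, -0.02, 0.99, -0.57] p [488.2, -162.3, 116.0] F [-0.2, -0.2, -1.4] w 21.0
N=3 shift [-0.8, 18.6, 1.5] turn [0.25, 0.07, 0.13]  (total 56 mm 1 deg)
```

Call:
{"fn": "servo_tool", "kwargs": {
  "rows": [
    [[-0.7,18.6,1.5],[0.25,0,0.12],10],
    [[-0.7,18.6,1.5],[0.25,0,0.12],10],
    [[-0.7,18.6,1.5],[0.25,0,0.12],10],
    [[0,0,0],[0,0,0],10],
    [[0,0,0],[0,0,0],10]
  ]
}}

```text
time_s: 47.3
tool_pos: [0.4918, -0.1588, 0.0602]
tcp_rot: [-1.572, -0.0, -1.448]
ft_force: [-0.1, -0.2, -0.9]
width: 0.0213
```

Call:
{"fn": "servo_tool", "kwargs": {
  "rows": [
    [[0,5.5,0],[0,0,0],10],
    [[0,5.5,0],[0,0,0],10],
    [[0,5.5,0],[0,0,0],10],
    [[0,5.5,0],[0,0,0],10],
    [[0,0,0],[0,0,0],10]
  ]
}}

```text
time_s: 47.72
tool_pos: [0.4916, -0.1601, 0.0376]
tcp_rot: [-1.572, -0.001, -1.449]
ft_force: [-1.5, -0.4, -1.3]
width: 0.021
```

Call:
{"fn": "servo_tool", "kwargs": {
  "rows": [
    [[0,0,0],[0,0,0],10],
    [[0,0,0],[0,0,0],10]
  ]
}}

```text
time_s: 47.88
tool_pos: [0.4922, -0.1605, 0.0386]
tcp_rot: [-1.57, -0.002, -1.449]
ft_force: [0.5, 0.2, -1.1]
width: 0.0212
```

Call:
{"fn": "servo_tool", "kwargs": {
  "rows": [
    [[0,3,0],[0,0,0],10],
    [[0,3,0],[0,0,0],10],
    [[0,0.8,0],[0,0,0],10],
    [[0,0,0],[0,0,0],10],
    [[0,0,0],[0,0,0],10]
  ]
}}

```text
time_s: 48.3
tool_pos: [0.4924, -0.1607, 0.0337]
tcp_rot: [-1.569, -0.003, -1.449]
ft_force: [-5.7, 1.3, 18.5]
width: 0.0214
```

Call:
{"fn": "servo_tool", "kwargs": {
  "rows": [
    [[0,0,0],[0,0,0],50],
    [[0,0,0],[0,0,0],50],
    [[0,0,0],[0,0,0],50],
    [[0,0,0],[0,0,0],50]
  ]
}}

```text
time_s: 48.63
tool_pos: [0.4921, -0.1604, 0.0315]
tcp_rot: [-1.571, -0.002, -1.449]
ft_force: [-0.2, 0.2, 0.3]
width: 0.0428
```

Call:
{"fn": "servo_tool", "kwargs": {
  "rows": [
    [[0,-25,0],[0,0,0],50],
    [[0,-40,0],[0,0,0],50],
    [[0,-40,0],[0,0,0],50],
    [[0,-40,0],[0,0,0],50],
    [[0,-40,0],[0,0,0],50]
  ]
}}

```text
time_s: 49.05
tool_pos: [0.4916, -0.1598, 0.2184]
tcp_rot: [-1.571, -0.001, -1.449]
ft_force: [1.1, -0.4, -0.6]
width: 0.0429
```

Call:
{"fn": "servo_tool", "kwargs": {
  "rows": [
    [[20,0,-35],[0,0,0],50],
    [[20,0,-35],[0,0,0],50],
    [[20,0,-30],[0,0,0],50],
    [[0,0,0],[0,0,0],50],
    [[0,0,0],[0,0,0],50]
  ]
}}

```text
time_s: 49.47
tool_pos: [0.399, -0.2328, 0.2168]
tcp_rot: [-1.57, -0.002, -1.453]
ft_force: [-0.4, -0.9, 0.3]
width: 0.0429
```

```bash
python3 - <<'E'
from fl import *
st(); snap('scene','pics/sf.png'); a=cv2.imread('pics/sf.png'); cv2.imwrite('pics/cf.png',cv2.resize(a[140:345,125:500],(800,437),interpolation=2))
E
```

```text
t 49.5 q [-0.69, 0.24, 1.71, -0.0, 1.19, -0.81] p [399.0, -232.8, 216.8] F [-0.4, -0.9, 0.3] w 42.9
```

View pics/cf.png

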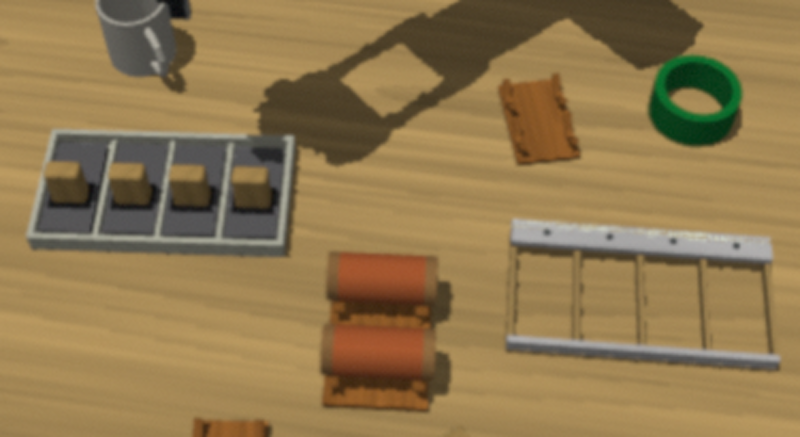

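```bash
python3 - <<'E'
from former import *
s=800/375
f=lambda x,y,z:at('scene',(125+x/s,140+y/s),z)[:2]
n=np.array([-ex[1],ex[0]]); L=lambda p:((p-org)@n*1000).round(1)
for nm,l,r_,z in(('base far edge',(323,402),(430,408),.003),('former far',(322,348),(436,351),.050),('former near',(329,275),(438,279),.050)):
  a,b=f(*l,z),f(*r_,z); print(nm,L(a),L(b),'mid',(L(a)+L(b))/2)
E
```

```text
base far edge -52.0 53.8 mid 0.8999999999999986
former far -53.8 57.0 mid 1.6000000000000014
former near -53.5 56.5 mid 1.5
```

Both formers are centred to within about 1 mm of the cradle's middle. I'll hand the job in.

```bash
python3 -c "
from plant import ticket
print(ticket.finish_job())"
```

```text
the job is handed in; nothing more can be done
None
```

The job is done and handed in at about 49.5 s of robot time. Both formers lie on their sides in the cradle, one in each trough. All four floats were tilted and drawn out of the rack and now lie flat, abrasive side down, each in its own tray lane. I never moved the tape, the mug or the offcut.

- **Last picture:** the rack is empty and there is one float in each tray lane. Both formers are centred within about 1 mm of the cradle's middle, by rays in the scene view. Each float touched down at the height expected for the tray floor, and the arm stood clear with no contact force.
- **What disagreed:** the scene camera read the tray dividers about 2 to 5 mm off in y from the top camera. Because of that, the first float's first set-down landed on the tray wall, with a wrist force of about 40 N. I raised it, shifted it 5 mm and set it down freely.
- **Knocked former:** I saw no former knocked aside during the run.
- **Pictures:** I viewed 15, one over the budget of 14.

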